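# Balance the camera mast for a picture, then park it on the charger

## Task

Lift the inspection camera's carrier by its upright black handle out of the storage stand (the fork without a charger box), and, balancing its swaying mast by small movements of the carrier, hold it in the air with the lens at the viewing point and facing the sample knob on the pedestal, mast upright and steady, for a good five seconds while the picture is taken. Then park it: bring the mast upright into the fork of the charging dock (the one with the black charger box on its foot), set the carrier down flat on the bench with the mast at the dock's parking spot, and let go. Never let the mast lean far over, keep the carrier within about 15 degrees of level, hold it by the handle only and never touch the mast with the robot, do not ram the forks, and leave the other things on the bench where they are.

Things in the scene. Friction and masses are not known exactly. Their poses are not given: they have to be found in the camera images.
- carrier: Camera carrier, 0.55 kg without mast: aluminium plate 250 x 90 x 10 mm, from x=-90 to x=+160 mm. Origin on the underside below the handle; x points from handle to mast, z up. Behind the handle (x -30 to -86 mm) a black battery block 80 mm wide, 46 mm high above the underside; at x=+130 mm two steel cheeks hold the mast's pivot.
- handle (a point): Point to grip on the carrier's handle, 78 mm above its underside, on the origin's vertical: a black rubber post 24 (x) x 30 (y) mm, its top 96 mm above the underside. Pinch its 30 mm width (along y) from above. The centre of mass of carrier and mast lies within 15 mm of it in x.
- mast: Camera mast, 0.2 kg (0.9 to 1.2 times that): stem of radius 8 mm, grey head 40 x 70 x 45 mm centred 225 mm above the pivot. Origin at the pivot, 130 mm ahead of the carrier's origin, 36 mm above its underside; axes as the carrier's when straight, z along the stem. It swings only about the carrier's x axis (positive: top goes to the carrier's -y), to stops at 0.65 rad either way.
- mast_com (a point): The mast's centre of mass, 195 mm above the pivot; inertia about the pivot 0.0084 kg m2. Spring to the carrier 0.24 N m/rad about straight, too weak against gravity (0.38 N m/rad); oil damper to the carrier 0.08 N m s/rad. Left alone, a lean grows e-fold in 0.45 to 0.9 s; tilting the carrier the other way brings it back. Moving the carrier sideways sways it too.
- stand: Fixed green storage stand where the mast is at the start. Origin: spot on the bench below the parked mast's pivot. Its column, 30 mm square, stands 70 mm behind that (+x); the fork at 150 mm height opens to the stand's -x. The stand has no box on its foot.
- stand_mouth (a point): Mouth of the stand's fork, 62 mm before (-x) the stand's origin, 150 mm above the bench. Two level steel bars of 10 mm diameter: clear gap 34 mm from x=+58 to -20 mm, flaring to 82 mm at this mouth. A crossbar closes the fork at x=+58 mm. Parked, the mast can lean about 0.08 rad.
- dock: Fixed grey charging dock, same sizes, fork and origin (parking spot) as the stand, with a black box 60 x 110 x 60 mm on its foot behind the column. The parked carrier's x points along the dock's +x, its mast pivot above the dock's origin; the carrier stands on the bench itself.
- dock_mouth (a point): Mouth of the dock's fork, 62 mm before (-x) the dock's origin, 150 mm above the bench, same sizes as the stand's.
- lens (a point): Front of the camera's black lens, which looks along the mast's +x: 32 mm ahead of and 225 mm above the pivot; 261 mm above the bench when the carrier stands on it.
- view_point (a point): Viewing point in the air, where the lens has to be for the picture: 110 mm in front (-x of the pedestal) of the pedestal's axis, 310 mm above the bench, i.e. with the carrier lifted 49 mm.
- pedestal: Fixed checking pedestal: green foot 90 x 100 mm, thin steel column of radius 14 mm, on top at 282 to 316 mm height a black sample knob. Origin on the bench under the column. The camera has to look along the pedestal's +x.
- knob_a: Loose black knob, 42 mm wide, 34 mm high, on the bench: leave alone. Origin under its foot.
- knob_b: As knob_a.
- knob_c: As knob_a.
- driver: Screwdriver lying on the bench: leave alone.
- wrench: Wrench lying on the bench: leave alone.

How it is judged:
On the way:
1. the camera is held in the air with its lens at the viewing point, facing the sample, mast upright, for 5 s (distance between lens and view_point below 0.04 m and angle between mast's own z axis and vertical below 0.12 rad and angle between the x axis of carrier and the x axis of pedestal, either way round below 0.25 rad and height (world z) of carrier above 0.012 m), for 5 s.
At the end, for the whole second after the job is handed in: The carrier stands flat on the bench (tilt under 0.05 rad), released and at rest, the mast's pivot within 22 mm of the dock's parking spot, the carrier's x axis within 0.2 rad of the dock's, the mast upright within 0.2 rad between the bars of the dock's fork (horizontal distance between mast and dock below 0.022 m and angle between the x axis of carrier and the x axis of dock, either way round below 0.2 rad and height (world z) of carrier below 0.008 m and angle between carrier's own z axis and vertical below 0.05 rad and angle between mast's own z axis and vertical below 0.2 rad and linear speed of carrier below 0.02 m/s and angular speed of mast below 0.2 rad/s); the robot touches nothing.
It fails at once if the mast leaned over by more than 0.45 rad (angle between mast's own z axis and vertical above 0.45 rad).
It fails at once if the carrier was tilted by more than 0.35 rad (angle between carrier's own z axis and vertical above 0.35 rad).
It fails at once if the robot touched the mast (contact force between mast and the fingers above 1 N or contact force between mast and the arm above 1 N).
It fails at once if the mast or carrier rammed a fork (over 25 N) (contact force between any of mast, carrier and dock above 25 N or contact force between any of mast, carrier and stand above 25 N).
It fails at once if another thing on the bench was moved by more than 30 mm (distance of any of knob_a, knob_b, knob_c, driver, wrench from where it was at the start of the episode above 0.03 m).
It also fails if it takes over 67 s, if anything falls off the work surface, if the arm or the gripper's body presses on something with over 40 N, if the wrist force passes 120 N, or if a joint passes its speed limit or range.

## Robot

A 6-joint arm with a two-finger parallel gripper is mounted at the origin on the work surface. World frame = base frame: x ahead of the robot, y to its left, z up, the work surface at z = 0. Lengths are in m, angles in rad, forces in N, time in s.
With the tool pointing down it reaches from about 0.25 to 0.8 m from the base axis. Payload 3.9 kg.
Tool frame: the origin (TCP) lies on the centre line of the jaws, within the pads' length; the fingertips stand 14 mm ahead of it and the grasp point (between the pads) lies 5 mm behind it; z points along the fingers, y is the line along which they close (so a half turn about z gives the same grasp; the last joint's range is limited). The gripper opens to 85 mm and grips with 20 to 120 N. Pads are 22 mm wide; open, the fingers measure 114 mm over their backs; the gripper's body (76 mm by 85 mm) begins 54 mm behind the grasp point. The pads swing forward as they close: fully open they stand 13 mm farther back than shut.
Start: joints at [-1.209, 0.26, -0.138, 1.173, 0, 1.571], TCP at [0.186, -0.491, 0.245] pointing down, gripper open.
Joint ranges: [-2.78, 2.78], [-0.83, 1.72], [-1.28, 1.37], [-1.9, 2.12], [-1.57, 1.48], [-3.14, 3.14]. Speed limits (rad/s): [2.57, 2.57, 3.14, 3.14, 3.14, 3.14].

## Interface

Orientations are given as a unit quaternion [w, x, y, z].
In Python, from rig import ctrl, optics gives the robot as it stands.
- The arm moves only by the tool step_arm, never from a script. Its argument "moves" is a list that holds one entry, the list of rows, each a list of 7 numbers: the shift along the tool's x, y, z in cm, then the turn, a rotation vector about the tool's x, y, z in degrees, then the closure, from -1 (fully open) to 1 (shut). In form: [[[tx, ty, tz, ax, ay, az, jaw], ...]]. A call has 1 to 5 rows; each row shifts and turns the commanded pose from where the row before left it, along the tool's axes as they then stand; what a row does not reach is not made up. A row lasts 1/8 s, in which the tool goes at most 62.5 mm and 10.7 degrees, less where a joint would pass 70% of its speed; a pose out of reach is approached as far as the arm can. A call with a gripper value outside its range is refused whole. The fingers move at their own pace and stop on an object; "newtons" is the grip in N (left out, the last holds). Time passes only in rows, so rows that do not move let the fingers close. It gives the time, the measured TCP pose, the force, the opening and the grip force at its end, in the units of the state.
- ctrl.observe(): the state, without advancing time (a new reading comes with each control period).
- optics.grab_frame(name): name is "scene" or "top" or "wrist"; returns (picture, depth): 384x512x3 uint8, red, green, blue; 384x512 float32, m along the optical axis (not along the pixel's ray), 0 where there is no reading.
- optics.camera_params(name): a dict with "fx", "fy", "cx", "cy" (pixels), "D" ([k1, k2, p1, p2, k3] as OpenCV has them; the pictures are not rectified), "view" (4x4, takes a point from world to camera coordinates). Camera axes: x right, y down, z forward; pixel columns grow to the right and rows downward; lengths in m; the calibration is good to about 2 mm. A picture is of the moment at which its call begins: read the wrist's pose just before it. camera_params takes no time and is no camera call; for the wrist camera it gives the pose at the moment of the call.
- ctrl.hand_in(): hands the job in; it is judged then, once.
The state is a dict: "time": time; "joint_pos": joint angles; "qvel": joint speeds; "tau": joint torques, N m; "position": TCP position; "tcp_rot": TCP orientation; "contact_force": force on the tool from outside, world axes, zero at the start; "moment": the same for the moment, N m; "width": finger opening in m; "gripper_force": force on a finger pad.
Only numpy, scipy, OpenCV 4.12 (cv2) and the standard library are available. Lean on these libraries where they do the work, as an engineer would, in place of code of your own. Each camera call takes 0.05 s, during which the arm holds its last target. There are 200 camera calls.

## Working session

There is one attempt and no reset: what is moved stays moved. The work goes in short steps, Python scripts to look and compute and a tool call to move; the robot and the scene stay as the last step left them, time stands still between calls to the robot, and variables do not carry over. Pictures are saved under pics/ and viewed, at most 10 in all, crops included, and the job is handed in when it is done.

Besides the shell and the picture viewer there is one more tool, called as name([rows], argument=value, ...), one row to a line, values as JSON. step_arm: Moves the arm, as the interface text tells. Its arguments: {"type":"object","properties":{"moves":{"type":"array"},"newtons":{"type":"number"}},"required":["moves"]}

```bash
ls; mkdir -p pics
python3 - <<'E'
from rig import ctrl, optics
import cv2,numpy as np
print(ctrl.observe())
for n in("scene","top"):
    p,d=optics.grab_frame(n); cv2.imwrite(f"pics/{n}0.png",p[:,:,::-1]); np.savez(f"pics/{n}0.npz",p=p,d=d)
    print(n,optics.camera_params(n))
E
```

```text
pics
{'time': 0.0, 'joint_pos': array([-1.20897723e+00,  2.60687173e-01, -1.39397433e-01,  1.17267609e+00,
       -4.04249531e-06,  1.57079137e+00]), 'qvel': array([-0.0005914 , -0.0003934 ,  0.00063174, -0.00113127,  0.00117036,
        0.00050141]), 'tau': array([-7.66256180e-04, -4.05673993e+01,  2.53924102e+01,  1.87639397e-02,
       -2.33936987e-05,  4.96421976e-06]), 'position': array([ 0.18560361, -0.49039418,  0.24445248]), 'tcp_rot': array([-9.65791453e-04,  9.83679529e-01,  1.79926704e-01, -1.78704593e-04]), 'contact_force': array([ 0.27623781,  0.64041076, -0.3281826 ]), 'moment': array([-0.02220913, -0.01319618,  0.03252712]), 'gripper_force': 0.0, 'width': 0.08536086748595445}
scene {'fx': 355.0523259839288, 'fy': 355.0523259839288, 'cx': 247.72089008510227, 'cy': 185.83881986276984, 'D': array([-0.11229983,  0.        ,  0.        ,  0.        ,  0.        ]), 'view': array([[-0.12944776,  0.99157924,  0.00372574,  0.04027322],
       [ 0.78112318,  0.1042864 , -0.61560614, -0.33161149],
       [-0.61081082, -0.07677857, -0.78804517,  1.66997273],
       [ 0.        ,  0.        ,  0.        ,  1.        ]])}
top {'fx': 404.75342247571825, 'fy': 404.75342247571825, 'cx': 250.49730224891022, 'cy': 187.41191141816412, 'D': array([0.03929689, 0.        , 0.        , 0.        , 0.        ]), 'view': array([[-0.02780028, -0.99943272, -0.01901032,  0.04786598],
       [-0.98527259,  0.03060632, -0.16822956,  0.59609912],
       [ 0.16871596,  0.01405352, -0.98556452,  1.33230865],
       [ 0.        ,  0.        ,  0.        ,  1.        ]])}
```

View pics/scene0.png

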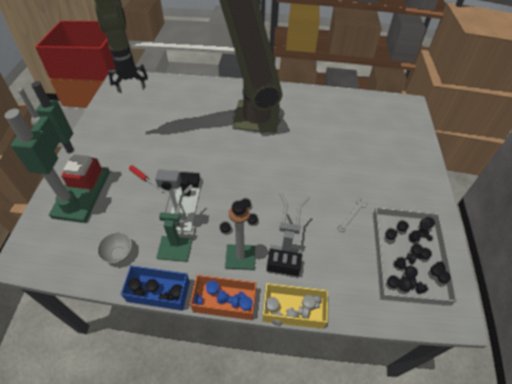

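View pics/top0.png

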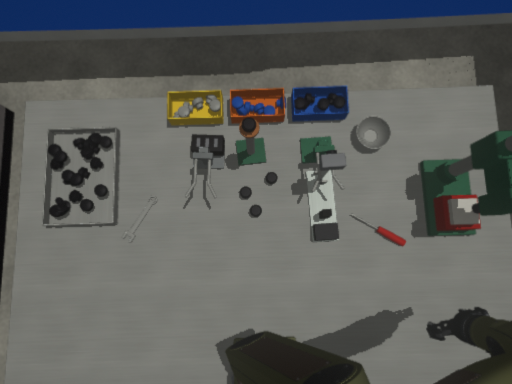

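Scene and top views show the carrier (top: plate near (322,205), handle (325,213), battery (326,232)), the stand (317,150), the pedestal (250,130) and the dock (207,150), all opening toward the robot. Next come zoomed crops with measurements.

```bash
cat > h.py <<'E'
import numpy as np,cv2
from rig import ctrl,optics
def ray(n,uv,P=None):
    P=P or optics.camera_params(n); K=np.array([[P['fx'],0,P['cx']],[0,P['fy'],P['cy']],[0,0,1]])
    q=cv2.undistortPoints(np.array(uv,float).reshape(-1,1,2),K,P['D']).reshape(-1,2)
    R=P['view'][:3,:3];t=P['view'][:3,3]
    return -R.T@t,np.c_[q,np.ones(len(q))]@R
def plane(n,uv,z,P=None):
    c,d=ray(n,uv,P); return c+d*((z-c[2])/d[:,2])[:,None]
def cloud(n,d,P=None):
    v,u=np.mgrid[:384,:512]; c,r=ray(n,np.c_[u.ravel(),v.ravel()],P)
    return (c+r*d.ravel()[:,None]).reshape(384,512,3)
E
python3 - <<'E'
from h import *
f=np.load("pics/top0.npz");g=np.load("pics/scene0.npz")
a=cv2.resize(f['p'][95:245,180:360],None,fx=4,fy=4,interpolation=cv2.INTER_CUBIC)
cv2.imwrite("pics/topc.png",np.clip(a[:,:,::-1]*1.3,0,255))
b=cv2.resize(g['p'][150:290,140:330],None,fx=4,fy=4,interpolation=cv2.INTER_CUBIC)
cv2.imwrite("pics/scc.png",b[:,:,::-1])
for n,e in(("top",f),("scene",g)):
    C=cloud(n,e['d']);
    print(n,(e['d']==0).mean())
    # heights grouped
    ok=(e['d']>0)
    for nm,(lo,hi) in dict(bars=(.135,.16),handle=(.088,.104),head=(.23,.30),knob=(.305,.33),box=(.055,.075),plate=(.008,.02)).items():
        m=(ok&(C[...,2]>lo)&(C[...,2]<hi)&(C[...,0]>.25)&(C[...,0]<.75)&(abs(C[...,1])<.4)).astype(np.uint8)
        k,l,s,ce=cv2.connectedComponentsWithStats(m)
        for i in range(1,k):
            if s[i,4]>12: 
                q=C[l==i]; print(nm,s[i],q.mean(0).round(3),q.min(0).round(3),q.max(0).round(3))
E
```

```text
top 0.004313151041666667
bars [246 140   9   6  16] [0.726 0.027 0.148] [0.721 0.013 0.136] [0.735 0.04  0.156]
bars [318 140  10   6  54] [ 0.719 -0.206  0.149] [ 0.711 -0.222  0.143] [ 0.729 -0.191  0.153]
bars [199 147  10   6  58] [0.71  0.177 0.148] [0.7   0.163 0.139] [0.719 0.192 0.153]
bars [312 151  14  41 125] [ 0.627 -0.184  0.156] [ 0.562 -0.213  0.138] [ 0.689 -0.164  0.16 ]
bars [185 157  32  41 261] [0.618 0.185 0.155] [0.552 0.138 0.146] [0.682 0.236 0.16 ]
bars [331 170  13  20  72] [ 0.596 -0.243  0.155] [ 0.565 -0.262  0.149] [ 0.628 -0.228  0.16 ]
handle [322 209  10   8  71] [ 0.499 -0.215  0.098] [ 0.487 -0.231  0.088] [ 0.511 -0.2    0.103]
head [239 123  20  15 148] [0.722 0.027 0.283] [ 0.705 -0.     0.273] [0.75  0.056 0.299]
head [319 150  27  21 462] [ 0.629 -0.208  0.28 ] [ 0.608 -0.245  0.244] [ 0.663 -0.175  0.29 ]
knob [242 118  14  14 161] [0.732 0.027 0.316] [0.714 0.008 0.306] [0.75  0.046 0.323]
box [191 144  33  10 142] [0.736 0.168 0.071] [0.72  0.121 0.056] [0.749 0.231 0.075]
box [320 210   7   8  13] [ 0.495 -0.205  0.065] [ 0.488 -0.219  0.05
[... 2797 characters left out ...]
 0.008] [ 0.592 -0.242  0.018]
plate [158 236  34  18 346] [ 0.725 -0.201  0.012] [ 0.69  -0.26   0.008] [ 0.75  -0.148  0.019]
plate [120 240   6   5  17] [ 0.744 -0.392  0.015] [ 0.737 -0.399  0.01 ] [ 0.749 -0.38   0.02 ]
plate [225 244  13  15 145] [ 0.724 -0.005  0.015] [ 0.696 -0.026  0.009] [0.75  0.02  0.019]
plate [240 245  15  16 177] [0.721 0.057 0.015] [0.689 0.031 0.008] [0.75  0.078 0.02 ]
plate [270 245  12   5  41] [0.686 0.147 0.012] [0.678 0.127 0.008] [0.696 0.166 0.019]
plate [291 248  11   5  37] [0.691 0.217 0.012] [0.683 0.2   0.008] [0.699 0.236 0.018][ WARN:0@0.421] global loadsave.cpp:1063 imwrite_ Unsupported depth image for selected encoder is fallbacked to CV_8U.
```

View pics/topc.png

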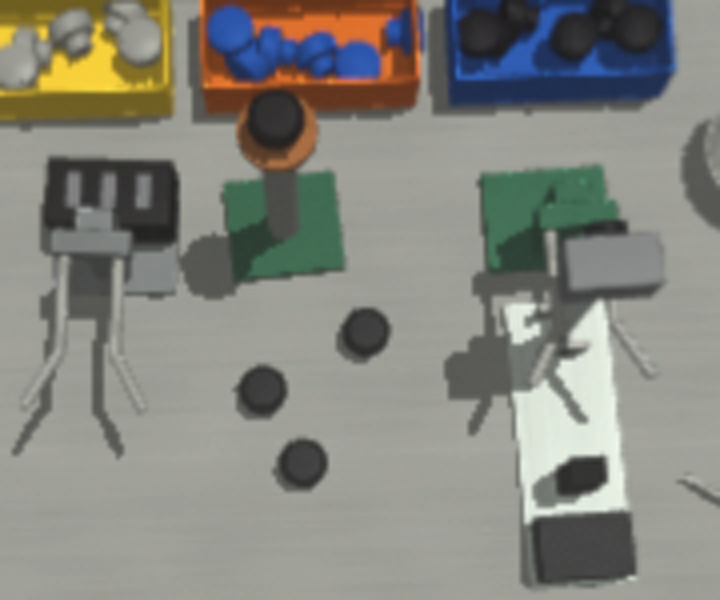

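View pics/scc.png

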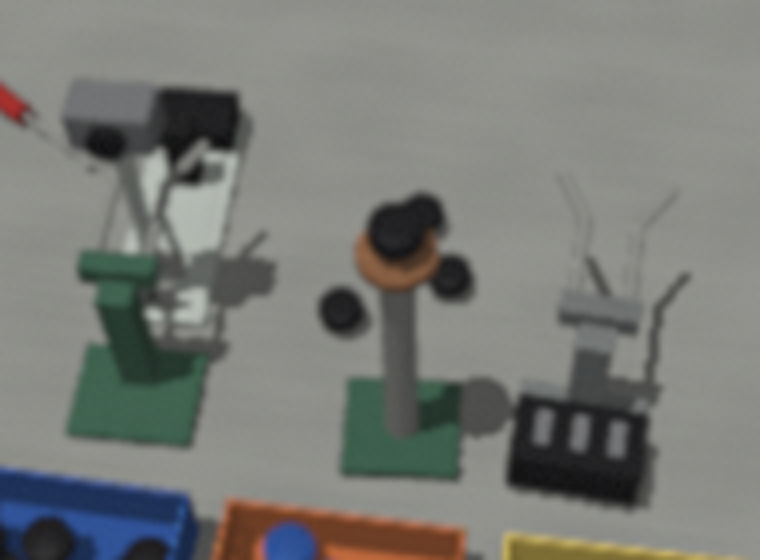

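The crops show the dock bars (top-crop (22,405) to (65,250) and (143,408) to (118,250)), the charger box, the knob at (275,120), and the carrier slightly yawed with the handle at (582,475). I'll fit these precisely.

Run:
```python
from h import *
F={n:np.load(f"pics/{n}0.npz") for n in("top","scene")}
def line(q): # y=a+b x
    q=q[np.isfinite(q).all(1)]
    b,a=np.polyfit(q[:,0],q[:,1],1); return a,b
for n in F:
    p,d=F[n]['p'],F[n]['d']; C=cloud(n,d); X,Y,Z=C[...,0],C[...,1],C[...,2]
    print("==",n)
    # plate by colour (bright, z<.02), rotated rectangle on plane z=.01
    hsv=cv2.cvtColor(p,cv2.COLOR_RGB2HSV)
    m=(hsv[...,2]>190)&(Y<-.13)&(Y>-.29)&(X>.36)&(X<.68)&(Z<.03)
    q=C[m]; 
    L=[];R=[]
    for x in np.arange(.45,.64,.008):
        s=q[abs(q[:,0]-x)<.004]
        if len(s)>2: L.append((x,s[:,1].max()));R.append((x,s[:,1].min()))
    print("plate px",m.sum(),"L",line(np.array(L)),"R",line(np.array(R)))
    print(np.array(L)[:,1].round(3),np.array(R)[:,1].round(3))
    # battery top
    mb=(Z>.036)&(Z<.056)&(X>.36)&(X<.5)&(Y<-.13)&(Y>-.29); q=C[mb]
    if len(q)>5: print("battery",q.mean(0),cv2.minAreaRect((q[:,:2]*1000).astype(np.float32)))
    mh=(Z>.09)&(Z<.103)&(X>.47)&(X<.53)&(Y<-.13)&(Y>-.29); q=C[mh]
    print("handle",q.mean(0),cv2.minAreaRect((q[:,:2]*1000).astype(np.float32)))
    for nm,(y0,y1,bz) in dict(dock=(.12,.25,1),stand=(-.27,-.14,1)).items():
        mm=(Z>.13)&(Z<.165)&(Y>y0)&(Y<y1)&(X>.54)&(X<.74); q=C[mm]; yc=.186 if nm=='dock' else -.207
        s=q[(q[:,0]>.6)&(q[:,0]<.685)]
        for sg in(1,-1):
            e=s[(s[:,1]-yc)*sg>.012]
            if len(e)>4: a,b=line(e); print(nm,sg,len(e),"yaw",b,"y@.64",a+b*.64)
        print(nm,"xmin",np.sort(q[:,0])[:3],"crossbar x",[ (q[(abs(q[:,1]-yc)<.03)&(q[:,0]>.69)][:,0].min().round(3)),q[:,0].max().round(3)])
    mk=(Z>.308)&(Z<.325)&(X>.68)&(X<.8)&(abs(Y-.03)<.05); q=C[mk]; print("knob",q.mean(0),cv2.minEnclosingCircle((q[:,:2]*1000).astype(np.float32)))
    mf=(hsv[...,1]>80)&(hsv[...,0]>50)&(hsv[...,0]<90)&(Z<.025)
    for nm,(y0,y1) in dict(ped=(-.05,.1),stand=(-.3,-.12)).items():
        q=C[mf&(Y>y0)&(Y<y1)&(X>.62)&(X<.83)]; print(nm,"foot",cv2.minAreaRect((q[:,:2]*1000).astype(np.float32)))
    q=C[(Z>.05)&(Z<.075)&(Y>.09)&(Y<.26)&(X>.7)&(X<.83)&(hsv[...,2]<90)]; print("box",cv2.minAreaRect((q[:,:2]*1000).astype(np.float32)))
    q=C[(Z>.264)&(Z<.29)&(X>.59)&(X<.68)&(Y<-.15)];print("headtop",q.mean(0),cv2.minAreaRect((q[:,:2]*1000).astype(np.float32)))
    for nm,(a,b,c,e) in dict(k=(.5,.66,-.02,.1)).items():
        mm=((Z>.022)&(Z<.04)&(X>a)&(X<b)&(Y>c)&(Y<e)).astype(np.uint8);k,l,s,ce=cv2.connectedComponentsWithStats(mm)
        print([C[l==i].mean(0).round(3) for i in range(1,k) if s[i,4]>10])
```

```text
== topTraceback (most recent call last):
  File "<stdin>", line 17, in <module>
  File "<stdin>", line 4, in line
    return umr_all(a, axis, dtype, out, keepdims)
numpy.exceptions.AxisError: axis 1 is out of bounds for array of dimension 1
```

Run:
```python
from h import *
F={n:np.load(f"pics/{n}0.npz") for n in("top","scene")}
mar=lambda q:[np.round(v,2) for v in cv2.minAreaRect((q[:,:2]*1000).astype(np.float32))] if len(q)>4 else None
def line(q):
    b,a=np.polyfit(q[:,0],q[:,1],1); return round(a,4),round(b,4)
for n in F:
    p,d=F[n]['p'],F[n]['d']; C=cloud(n,d); X,Y,Z=C[...,0],C[...,1],C[...,2]
    print("==",n); hsv=cv2.cvtColor(p,cv2.COLOR_RGB2HSV)
    m=(Z>.0055)&(Z<.018)&(Y<-.13)&(Y>-.29)&(X>.36)&(X<.665)
    q=C[m]; L=[];R=[]
    for x in np.arange(.44,.64,.008):
        s=q[abs(q[:,0]-x)<.004]
        if len(s)>2: L.append((x,s[:,1].max()));R.append((x,s[:,1].min()))
    print("plate px",m.sum(),"L",line(np.array(L)),"R",line(np.array(R)),mar(q))
    print(np.array(L)[:,1].round(3),np.array(R)[:,1].round(3))
    q=C[(Z>.036)&(Z<.056)&(X>.36)&(X<.48)&(Y<-.13)&(Y>-.29)]
    print("battery",q.mean(0),mar(q))
    q=C[(Z>.09)&(Z<.103)&(X>.47)&(X<.53)&(Y<-.13)&(Y>-.29)]; print("handle",q.mean(0),mar(q))
    for nm,(y0,y1) in dict(dock=(.12,.25),stand=(-.27,-.14)).items():
        q=C[(Z>.13)&(Z<.165)&(Y>y0)&(Y<y1)&(X>.54)&(X<.74)]; yc=.186 if nm=='dock' else -.207
        s=q[(q[:,0]>.605)&(q[:,0]<.685)]
        for sg in(1,-1):
            e=s[(s[:,1]-yc)*sg>.012]
            if len(e)>4: a,b=line(e); print(nm,sg,len(e),"yaw",b,"y@.64",a+b*.64)
        c=q[q[:,0]>.69]; print(nm,"xmin",np.sort(q[:,0])[:3],"cross",c.min(0),c.max(0))
    q=C[(Z>.308)&(Z<.325)&(X>.68)&(X<.8)&(abs(Y-.03)<.05)]; print("knob",q.mean(0),cv2.minEnclosingCircle((q[:,:2]*1000).astype(np.float32)))
    mf=(hsv[...,1]>80)&(hsv[...,0]>50)&(hsv[...,0]<90)&(Z<.025)
    for nm,(y0,y1) in dict(ped=(-.05,.1),stand=(-.3,-.12)).items():
        q=C[mf&(Y>y0)&(Y<y1)&(X>.62)&(X<.83)]; print(nm,"foot",mar(q))
    q=C[(Z>.05)&(Z<.075)&(Y>.09)&(Y<.26)&(X>.7)&(X<.83)]; print("box",mar(q))
    q=C[(Z>.27)&(Z<.295)&(X>.59)&(X<.68)&(Y<-.15)];print("headtop",q.mean(0),mar(q))
    mm=((Z>.022)&(Z<.045)&(X>.48)&(X<.66)&(Y>-.1)&(Y<.1)).astype(np.uint8);k,l,s,ce=cv2.connectedComponentsWithStats(mm)
    print("knobs",[C[l==i].mean(0).round(3) for i in range(1,k) if s[i,4]>8])
```

```text
== top
plate px 1378 L (np.float64(-0.1345), np.float64(-0.0093)) R (np.float64(-0.2978), np.float64(0.0379)) [array([ 512.27, -208.31]), array([158.06, 304.23]), np.float64(89.13)]
[-0.132 -0.15  -0.143 -0.133 -0.151 -0.134 -0.138 -0.131 -0.131 -0.146
 -0.135 -0.14  -0.137 -0.14  -0.131 -0.134 -0.159 -0.142 -0.139 -0.14
 -0.147 -0.144 -0.141 -0.137 -0.134] [-0.283 -0.27  -0.281 -0.274 -0.278 -0.279 -0.283 -0.276 -0.284 -0.28
 -0.285 -0.282 -0.282 -0.273 -0.284 -0.287 -0.288 -0.275 -0.271 -0.262
 -0.273 -0.266 -0.255 -0.281 -0.285]
battery [ 0.44176019 -0.21741509  0.04763192] [array([ 442.06, -217.86]), array([54.73, 80.47]), np.float64(2.43)]
handle [ 0.49980912 -0.214732    0.09777511] [array([ 498.97, -215.37]), array([30.06, 23.34]), np.float64(89.14)]
dock 1 82 yaw -0.0273 y@.64 0.204528
dock -1 90 yaw -0.0434 y@.64 0.160524
dock xmin [0.55197686 0.5523157  0.55235451] cross [0.69027211 0.14849123 0.13920224] [0.71924722 0.20916709 0.16436535]
stand 1 68 yaw 0.045 y@.64 -0.1867
stand -1 24 yaw 0.0704 y@.64 -0.231044
stand xmin [0.56161668 0.56220828 0.56225476] cross [ 0.690630
[... 1635 characters left out ...]
64 -0.22940399999999997
stand xmin [0.5632731  0.56505399 0.56623244] cross [ 0.69017329 -0.23763399  0.13132804] [ 0.73275268 -0.17230957  0.16482544]
knob [0.73945423 0.02882948 0.31493075] ((737.4341430664062, 29.030668258666992), 20.72521209716797)
ped foot [array([741.21,  29.52]), array([84.26, 88.97]), np.float64(6.7)]
stand foot [array([ 738.02, -203.5 ]), array([ 82.91, 103.01]), np.float64(3.42)]
box [array([753.04, 177.79]), array([111.29,  70.  ]), np.float64(85.74)]
headtop [ 0.64198109 -0.36255469  0.28179333] [array([ 629.55, -425.02]), array([ 74.37, 505.69]), np.float64(0.91)]
knobs [array([0.521, 0.023, 0.033]), array([0.591, 0.053, 0.032]), array([ 0.638, -0.041,  0.032])]
```

step_arm([
  [[5.0,-1.8,0,0,0,0,-1],[5.0,-1.8,0,0,0,0,-1],[5.0,-1.9,0,0,0,0,-1],[5.0,-1.9,0,0,0,0,-1],[5.0,-1.9,0,0,0,0,-1]],
])

```text
time: 0.72
position: [0.3876, -0.3141, 0.245]
tcp_rot: [-0.0, 0.984, 0.18, -0.0]
contact_force: [0.6, -0.5, 0.9]
width: 0.0857
gripper_force: 0.0
```

step_arm([
  [[5.0,-1.9,0,0,0,0,-1],[5.0,-1.9,0,0,0,0,-1],[4.2,-1.7,0,0,0,0,-1],[0,0,0,0,0,8.8,-1],[0,0,0,0,0,8.8,-1]],
])

```text
time: 1.35
position: [0.5003, -0.2129, 0.2446]
tcp_rot: [-0.0, 1.0, 0.026, -0.001]
contact_force: [-0.6, -1.0, -0.3]
width: 0.0855
gripper_force: 0.0
```

step_arm([
  [[0,0,5.0,0,0,0,-1],[0,0,5.0,0,0,0,-1],[0,0,4.2,0,0,0,-1],[0,0,2.0,0,0,0,-1],[0.1,0.1,1.0,0,0,0,-1]],
])

```text
time: 1.98
position: [0.4999, -0.2142, 0.0716]
tcp_rot: [-0.001, 1.0, 0.027, -0.001]
contact_force: [0.1, -0.4, 0.1]
width: 0.0855
gripper_force: 0.0
```

step_arm([
  [[0,0,0,0,0,0,1],[0,0,0,0,0,0,1],[0,0,0,0,0,0,1],[0,0,0,0,0,0,1],[0,0,0,0,0,0,1]],
], newtons=70)

```text
time: 2.6
position: [0.502, -0.2155, 0.0745]
tcp_rot: [0.001, 1.0, 0.027, 0.001]
contact_force: [-0.7, -1.6, 6.1]
width: 0.0292
gripper_force: 69.6
```

```bash
cat >> h.py <<'E'
from scipy.spatial.transform import Rotation as Ro
Z0=.0745
def carrier():
    s=ctrl.observe(); w,x,y,z=s['tcp_rot']; R=Ro.from_quat([x,y,z,w]).as_matrix()@np.diag([1,-1,-1.])
    return s['time'],np.array(s['position']),R
def look(full=False):
    t,p,R=carrier(); pic,d=optics.grab_frame("scene")
    yaw=np.arctan2(R[1,0],R[0,0]); Rz=Ro.from_euler('z',yaw).as_matrix()
    roll=np.arctan2(R[2,1],R[2,2])
    piv=p+R@np.array([.130,0,.036-Z0])
    Q=(cloud("scene",d)-piv)@Rz            # level frame, x ahead, origin at the pivot
    X,Y,H=Q[...,0],Q[...,1],Q[...,2]
    m=(d>0)&(abs(X)<.045)&(abs(Y)<.14)&(H>.185)&(H<.262)
    k,l,s,c=cv2.connectedComponentsWithStats(m.astype(np.uint8)); i=1+np.argmax(s[1:,4]); m=l==i
    f=m&(H>.238); q=Q[f]; a=[]                # top face: midpoint of row ends
    for v in np.unique(np.nonzero(f)[0]):
        y=Y[v][f[v]]
        if len(y)>12: a.append((y.max()+y.min())/2)
    th=[-np.arctan2(v,.2475) for v in (np.median(a) if a else np.nan, q[:,1].mean())]
    th3=-np.arctan2(Q[m][:,1].mean(),.225)
    return t,th[0],th[1],th3,roll,yaw,piv,s[i,4],Q,m,pic
E
python3 - <<'E'
from h import *
for _ in range(3):
    r=look(); print(np.round(r[:6],4),r[6].round(4),r[7])
Q=r[8][r[9]]; print(Q.min(0),Q.max(0),"top",Q[Q[:,2]>.238].mean(0),Q[Q[:,2]>.238].min(0),Q[Q[:,2]>.238].max(0))
P=optics.camera_params("scene");print(-P['view'][:3,:3].T@P['view'][:3,3])
# stem points
A=r[8]; m=(abs(A[...,0])<.03)&(abs(A[...,1])<.03)&(A[...,2]>.03)&(A[...,2]<.18)
q=A[m]; print(len(q), [ (h, q[abs(q[:,2]-h)<.012].mean(0).round(4)) for h in (.05,.075,.1,.125,.15,.17) if (abs(q[:,2]-h)<.012).any()])
s=ctrl.observe();print(s['moment'],s['contact_force'])
E
```

```text
[ 2.60e+00 -9.10e-03 -1.00e-02 -2.05e-02 -1.40e-03  5.42e-02] [ 0.6319 -0.2085  0.0363] 447
[ 2.65e+00 -1.00e-02 -9.10e-03 -2.08e-02 -1.40e-03  5.42e-02] [ 0.6319 -0.2084  0.0363] 446
[ 2.70e+00 -1.04e-02 -1.09e-02 -2.15e-02 -1.40e-03  5.42e-02] [ 0.6319 -0.2085  0.0363] 449
[-0.02251028 -0.03431602  0.20287808] [0.03203994 0.03773408 0.25096345] top [0.00300119 0.0027066  0.24590463] [-0.02251028 -0.03309142  0.23822287] [0.03104539 0.03717673 0.25096345]
[1.28428011 0.1228666  1.11172183]
189 [(0.05, array([0.0037, 0.0009, 0.0503])), (0.075, array([0.0047, 0.0008, 0.0744])), (0.1, array([0.0044, 0.0044, 0.1009])), (0.125, array([0.0021, 0.0003, 0.119 ])), (0.15, array([0.0043, 0.0044, 0.1497])), (0.17, array([0.0037, 0.0036, 0.1684]))]
[ 0.05749001  0.18292327 -0.13811794] [-0.33219421 -2.0430486   6.31884781]
```

```bash
cat > bal.py <<'E'
import json,os,sys
from h import *
PRM=dict(I=.0084,mgl=.3825,k=.24,c=.08,ml=.039); LAG=.02; WN=45.; DT=.0025
if os.path.exists("prm.json"): PRM.update(json.load(open("prm.json")))
def sim(x0,rows,phi0,T,prm=PRM):
    """rows: list of (dphi rad, dy m); ramps of 1/8 s from t=0; returns theta, omega over time"""
    n=int(round(T/DT)); t=np.arange(n)*DT
    kt=LAG+.125*np.arange(len(rows)+1)
    f=lambda j:np.interp(t,kt,np.r_[0,np.cumsum([r[j] for r in rows])]) if rows else np.zeros(n)
    ph=phi0+f(0); u=f(1)+.037*(ph-phi0)
    F=np.zeros((n,3,2)); s=np.array([[phi0,0.],[0,0]]) # filtered pos, vel
    for i in range(n):
        a=WN**2*(np.array([ph[i],u[i]])-s[:,0])-2*WN*s[:,1]
        s[:,1]+=a*DT; s[:,0]+=s[:,1]*DT; F[i,0]=s[:,0];F[i,1]=s[:,1];F[i,2]=a
    th,w=x0; o=np.zeros((n+1,2)); o[0]=x0
    for i in range(n):
        al=(prm['mgl']*th-prm['k']*(th-F[i,0,0])-prm['c']*(w-F[i,1,0])+prm['ml']*F[i,2,1])/prm['I']
        w+=al*DT; th+=w*DT; o[i+1]=th,w
    return o
def at(o,t): return o[int(round(t/DT))]
def turn(sent,nxt,bias=0.,nlook=2,ofs=None,aim=0.):
    """sent: rows [dphi_deg, ty_cm] of the last call; nxt: rows [tx,ty,tz,az] of the next"""
    S=json.load(open("st.json")) if os.path.exists("st.json") else None
    M=[]
    for _ in range(nlook):
        r=look(); M.append((r[0],r[1]*.5+r[2]*.5-bias)); roll=r[4]
    t1=carrier()[0]; phi=roll
    if S:
        rows=[(np.radians(a),-y/100) for a,y in sent]; t0=S['t']; T=t1-t0+.01
        base=sim((0,0),rows,S['phi'],T); e1=sim((1,0),[],0,T); e2=sim((0,1),[],0,T)
        A=[[1/.01,0],[0,1/.08]]; b=[S['x'][0]/.01,S['x'][1]/.08]
        for t,m in M:
            A.append([at(e1,t-t0)[0]/.003,at(e2,t-t0)[0]/.003]); b.append((m-at(base,t-t0)[0])/.003)
        x0=np.linalg.lstsq(np.array(A),np.array(b),rcond=None)[0]
        pr=sim(S['x'],rows,S['phi'],T); fin=sim(x0,rows,S['phi'],T); x=at(fin,t1-t0)
        print("pred",[round(at(pr,t-t0)[0],4) for t,_ in M],end=" ")
    else: x=np.array([np.mean([m for _,m in M]),0.])
    print("meas",np.round([m for _,m in M],4),"est",np.round(x,3),"roll",round(phi,4),"t",round(t1,2),"yaw",round(r[5],3),"piv",r[6].round(4))
    json.dump(dict(t=t1,x=list(x),phi=phi),open("st.json","w"))
    N=len(nxt); T=.125*N+.5; t_e=.125*N+.1; dys=[-q[1]/100 for q in nxt]
    base=sim(x,[(0,d) for d in dys],phi,T)
    cols=[sim((0,0),[(float(i==j),0) for j in range(N)],0,T) for i in range(N)]
    pick=lambda o:np.r_[at(o,t_e)[0]*200,at(o,t_e)[1]*40,at(o,T-.01)[0]*200,o[::50,0]*4]
    A=np.array([pick(c) for c in cols]).T; b=-pick(base)+np.r_[aim*200,0,aim*200,0*base[::50,0]]
    A=np.vstack([A,np.eye(N)*2,300*np.ones(N)]); b=np.r_[b,np.zeros(N),-300*phi]
    a=np.linalg.lstsq(A,b,rcond=None)[0]; ad=np.round(np.degrees(a),1)
    o=sim(x,[(np.radians(v),d) for v,d in zip(ad,dys)],phi,T)
    print("plan ax",ad,"peak th",abs(o[:,0]).max().round(3),"peak phi",np.degrees(phi+np.cumsum(np.radians(ad))).round(1),"end",at(o,t_e).round(3))
    return r
E
rm -f st.json
python3 - <<'E'
from bal import *
turn([],[[0,0,-1,0]]*5)
E
```

```text
meas [-0.0097 -0.0106] est [-0.01  0.  ] roll -0.0015 t 2.85 yaw 0.054 piv [ 0.6319 -0.2085  0.0363]
plan ax [ 0.9 -0.1 -0.4 -0.4  0.1] peak th 0.01 peak phi [ 0.8  0.7  0.3 -0.1  0. ] end [0.002 0.003]
```

step_arm([
  [[0,0,-0.6,0,0,0,1],[0,0,-1.2,0,0,0,1],[0,0,-1.4,0,0,0,1],[0,0,-1.2,0,0,0,1],[0,0,-0.6,0,0,0,1]],
])

```text
time: 3.48
position: [0.5017, -0.215, 0.1246]
tcp_rot: [0.0, 1.0, 0.027, 0.001]
contact_force: [0.1, 0.5, -7.0]
width: 0.0293
gripper_force: 69.8
```

Run:
```python
from bal import *
r=turn([[0,0]]*5,[[-2,0,0,0]]*5,bias=-.009)
print(carrier()[1],ctrl.observe()['contact_force'])
print(r[1:4])
```

```text
pred [np.float64(-0.0266), np.float64(-0.0289)] meas [-0.0016 -0.0029] est [-0.003 -0.008] roll -0.001 t 3.58 yaw 0.055 piv [ 0.6318 -0.208   0.0868]
plan ax [ 0.3 -0.  -0.1 -0.2  0. ] peak th 0.003 peak phi [ 0.2  0.2  0.1 -0.1 -0.1] end [-0.001 -0.006]
[ 0.50172657 -0.21503579  0.12428692] [-0.03621709  0.80603977 -6.23378846]
(np.float64(-0.009666934937954239), np.float64(-0.014212628630481063), np.float64(-0.026900351268913963))
```

step_arm([
  [[-1.5,0,0,0.3,0,0,1],[-2.5,0,0,0,0,0,1],[-3.0,0,0,-0.1,0,0,1],[-2.5,0,0,-0.2,0,0,1],[-1.5,0,0,0,0,0,1]],
])

```text
time: 4.2
position: [0.3883, -0.22, 0.1227]
tcp_rot: [-0.001, 1.0, 0.027, -0.001]
contact_force: [0.3, -0.3, -6.8]
width: 0.0292
gripper_force: 69.9
```

Run:
```python
from bal import *
r=turn([[.3,0],[0,0],[-.1,0],[-.2,0],[0,0]],[[0,-y,0,-.4] for y in (1,1.6,1.8,1.6,1)],bias=-.009)
print(carrier()[1],r[1:4])
```

```text
pred [np.float64(-0.0002), np.float64(-0.0005)] meas [0.0052 0.0055] est [0.005 0.004] roll 0.0016 t 4.3 yaw 0.053 piv [ 0.5163 -0.2129  0.0835]
plan ax [ 1.1 -0.5 -2.9 -7.4  9.5] peak th 0.094 peak phi [ 1.2  0.7 -2.2 -9.6 -0.1] end [-0.004 -0.014]
[ 0.38858022 -0.22015547  0.12287165] (np.float64(-0.002655366586666648), np.float64(-0.004417541613587007), np.float64(-0.01546295784181114))
```

```bash
python3 - <<'E'
s=open("bal.py").read()
i=s.index("    N=len(nxt)")
s=s[:i]+'''    plan(x,phi,nxt,aim); return r
def plan(x,phi,nxt,aim=0.,reg=8.,pw=15.,tw=60.,verbose=True):
    N=len(nxt); T=.125*N+.7; t_e=.125*N+.1; dys=[-q[1]/100 for q in nxt]
    base=sim(x,[(0,d) for d in dys],phi,T)
    cols=[sim((0,0),[(float(i==j),0) for j in range(N)],0,T) for i in range(N)]
    pick=lambda o:np.r_[at(o,t_e)[0]*tw,at(o,T-.01)[0]*tw,o[:int(t_e/DT):20,0]*pw]
    A=np.array([pick(c) for c in cols]).T; b=-pick(base); b[:2]+=aim*tw
    A=np.vstack([A,np.eye(N)*reg,60*np.ones(N)]); b=np.r_[b,np.zeros(N),-60*phi]
    a=np.linalg.lstsq(A,b,rcond=None)[0]; ad=np.round(np.degrees(a),1)
    o=sim(x,[(np.radians(v),d) for v,d in zip(ad,dys)],phi,T)
    print("plan ax",ad,"peak th",abs(o[:,0]).max().round(3),"phi",np.degrees(phi+np.cumsum(np.radians(ad))).round(1),"end",at(o,t_e).round(3),"later",at(o,T-.01).round(3))
'''
open("bal.py","w").write(s)
E
python3 - <<'E'
from bal import *
S=json.load(open("st.json"))
for prof in((.6,1.6,2.6,1.6,.6),(1.4,1.4,1.4,1.4,1.4),(0.2,1.0,2.0,2.2,1.6)):
  for reg in (4,8,15):
    print(prof,reg,end=" "); plan(S['x'],S['phi'],[[0,-y,0,0] for y in prof],reg=reg)
E
```

```text
(0.6, 1.6, 2.6, 1.6, 0.6) 4 plan ax [-2.3 -1.1  0.8  3.5 -0.3] peak th 0.02 phi [-2.2 -3.3 -2.5  1.   0.7] end [ 0.005 -0.14 ] later [0.003 0.035]
(0.6, 1.6, 2.6, 1.6, 0.6) 8 plan ax [-2.4 -0.9  1.   2.4  0.4] peak th 0.018 phi [-2.3 -3.2 -2.2  0.2  0.6] end [-0.002 -0.142] later [-0.017  0.   ]
(0.6, 1.6, 2.6, 1.6, 0.6) 15 plan ax [-2.2 -0.7  0.8  1.6  1. ] peak th 0.026 phi [-2.1 -2.8 -2.  -0.4  0.6] end [ 0.003 -0.122] later [-0.003  0.022]
(1.4, 1.4, 1.4, 1.4, 1.4) 4 plan ax [-3.7  1.9  0.8 -0.4  2.2] peak th 0.016 phi [-3.6 -1.7 -0.9 -1.3  0.9] end [ 0.01  -0.156] later [0.01  0.055]
(1.4, 1.4, 1.4, 1.4, 1.4) 8 plan ax [-3.1  0.7  0.8  0.4  1.8] peak th 0.019 phi [-3.  -2.3 -1.5 -1.1  0.7] end [ 0.004 -0.181] later [-0.015  0.008]
(1.4, 1.4, 1.4, 1.4, 1.4) 15 plan ax [-2.5 -0.1  0.7  0.9  1.7] peak th 0.022 phi [-2.4 -2.5 -1.8 -0.9  0.8] end [ 0.012 -0.165] later [0.008 0.048]
(0.2, 1.0, 2.0, 2.2, 1.6) 4 plan ax [-1.2 -1.2 -0.5  0.6  3.2] peak th 0.018 phi [-1.1 -2.3 -2.8 -2.2  1. ] end [ 0.01  -0.187] later [0.007 0.055]
(0.2, 1.0, 2.0, 2.2, 1.6) 8 plan ax [-1.4 -1.1 -0.4  0.8  2.9] peak th 0.015 phi [-1.3 -2.4 -2.8 -2.   0.9] end [ 0.006 -0.205] later [-0.009  0.026]
(0.2, 1.0, 2.0, 2.2, 1.6) 15 plan ax [-1.6 -1.  -0.2  1.   2.5] peak th 0.02 phi [-1.5 -2.5 -2.7 -1.7  0.8] end [ 0.005 -0.223] later [-0.019  0.006]
```

step_arm([
  [[0,-0.6,0,-2.4,0,0,1],[0,-1.6,0,-0.9,0,0,1],[0,-2.6,0,1.0,0,0,1],[0,-1.6,0,2.4,0,0,1],[0,-0.6,0,0.4,0,0,1]],
])

```text
time: 4.92
position: [0.3884, -0.1502, 0.1206]
tcp_rot: [-0.004, 1.0, 0.028, 0.0]
contact_force: [-0.1, -0.0, -8.1]
width: 0.0295
gripper_force: 70.5
```

Run:
```python
from bal import *
r=turn([[-2.4,-.6],[-.9,-1.6],[1,-2.6],[2.4,-1.6],[.4,-.6]],[[0,-y,0,0] for y in (.6,1.6,2.6,1.6,.6)],bias=-.009)
print(carrier()[1],r[1:4])
```

```text
pred [np.float64(0.0093), np.float64(0.005)] meas [-0.0118 -0.0192] est [-0.027 -0.181] roll 0.0084 t 5.03 yaw 0.056 piv [ 0.5181 -0.1422  0.0822]
plan ax [ 1.3 -2.4 -0.   2.  -0.5] peak th 0.034 phi [ 1.8 -0.6 -0.6  1.4  0.9] end [ 0.004 -0.155] later [0.004 0.046]
[ 0.38820816 -0.15058096  0.120598  ] (np.float64(-0.029052006992811942), np.float64(-0.02742482971472261), np.float64(-0.03826345256535215))
```

step_arm([
  [[0.8,-0.6,-0.1,1.3,0,0,1],[0.8,-1.6,-0.1,-2.4,0,0,1],[0.8,-2.6,-0.1,0,0,0,1],[0.8,-1.6,-0.1,2.0,0,0,1],[0.8,-0.6,0,-0.5,0,0,1]],
])

```text
time: 5.65
position: [0.4247, -0.0791, 0.1249]
tcp_rot: [-0.008, 1.0, 0.027, 0.0]
contact_force: [0.5, -0.4, -7.2]
width: 0.0293
gripper_force: 71.3
```

Run:
```python
from bal import *
r=turn([[1.3,-.6],[-2.4,-1.6],[0,-2.6],[2.,-1.6],[-.5,-.6]],[[0,-y,0,0] for y in (.8,1.7,2.8,1.7,.8)],bias=-.009)
print(carrier()[1],r[1:4])
```

```text
pred [np.float64(0.0181), np.float64(0.0124)] meas [0.0192 0.0137] est [ 0.006 -0.153] roll 0.0153 t 5.75 yaw 0.055 piv [ 0.556  -0.0709  0.0869]
plan ax [-2.  -1.3  0.7  2.2  0.3] peak th 0.021 phi [-1.1 -2.4 -1.7  0.5  0.8] end [ 0.    -0.171] later [-0.012  0.016]
[ 0.42547043 -0.07912205  0.12499122] (np.float64(0.005770030002801894), np.float64(0.0036996824862709), np.float64(-0.0008142592295343195))
```

step_arm([
  [[0.8,-0.8,0,-2.0,0,0,1],[0.8,-1.7,0,-1.3,0,0,1],[0.8,-2.8,0,0.7,0,0,1],[0.8,-1.7,0,2.2,0,0,1],[1.0,-0.8,0,0.3,0,0,1]],
])

```text
time: 6.38
position: [0.4613, 0.0009, 0.1228]
tcp_rot: [-0.007, 1.0, 0.027, -0.001]
contact_force: [1.0, 1.0, -6.5]
width: 0.0291
gripper_force: 71.3
```

Run:
```python
from bal import *
r=turn([[-2,-.8],[-1.3,-1.7],[.7,-2.8],[2.2,-1.7],[.3,-.8]],[[0,-y,0,0] for y in (.1,.1,.2,.1,.1)],bias=-.009)
print(carrier()[1],r[1:4])
cv2.imwrite("pics/v.png",r[10][100:300,120:340,::-1].repeat(2,0).repeat(2,1))
```

```text
pred [np.float64(0.0127), np.float64(0.0088)] meas [ 0.0071 -0.001 ] est [-0.008 -0.184] roll 0.0143 t 6.47 yaw 0.054 piv [0.5936 0.0093 0.0849]
plan ax [ 1.3 -0.8 -0.5 -0.2 -0.5] peak th 0.016 phi [2.1 1.3 0.8 0.6 0.1] end [ 0.001 -0.035] later [-0.002  0.002]
[0.4632123  0.00100132 0.12315119] (np.float64(-0.010478981311748545), np.float64(-0.009508048080055826), np.float64(-0.011903952258565076))
```

step_arm([
  [[0,-0.1,0,1.3,0,0,1],[0,-0.1,0,-0.8,0,0,1],[0,-0.2,0,-0.5,0,0,1],[0,-0.1,0,-0.2,0,0,1],[0,-0.1,0,-0.5,0,0,1]],
])

```text
time: 7.1
position: [0.4609, 0.0073, 0.1231]
tcp_rot: [-0.001, 1.0, 0.027, -0.0]
contact_force: [0.5, -1.1, -6.8]
width: 0.0295
gripper_force: 71.2
```

```bash
cat > c.py <<'E'
from bal import *
a=json.loads(sys.argv[1]); n=json.loads(sys.argv[2]); b=float(sys.argv[3]) if len(sys.argv)>3 else -.009
r=turn(a,n,bias=b); print(carrier()[1].round(4),np.round(r[1:4],4))
E
python3 c.py '[[1.3,-0.1],[-0.8,-0.1],[-0.5,-0.2],[-0.2,-0.1],[-0.5,-0.1]]' '[[0,0,0,0],[0,0,0,0],[0,0,0,0],[0,0,0,0],[0,0,0,0]]'
```

```text
pred [np.float64(0.0038), np.float64(0.0025)] meas [-0.0026 -0.0023] est [-0.006 -0.044] roll 0.0013 t 7.2 yaw 0.055 piv [0.5907 0.0148 0.0846]
plan ax [ 0.7 -0.3 -0.2 -0.1 -0.2] peak th 0.007 phi [ 0.8  0.5  0.3  0.2 -0. ] end [-0.001 -0.011] later [-0.006 -0.011]
[0.4609 0.0075 0.1231] [-0.0117 -0.011  -0.0135]
```

View pics/v.png

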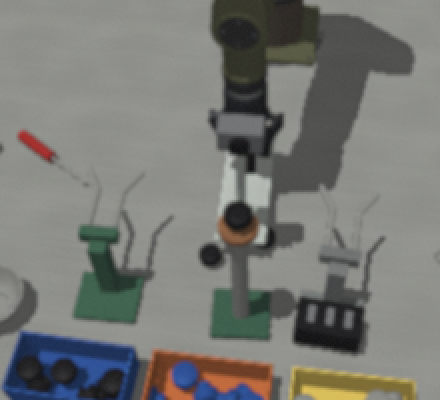

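step_arm([
  [[0,0,0,0.7,0,0,1],[0,0,0,-0.3,0,0,1],[0,0,0,-0.2,0,0,1],[0,0,0,-0.1,0,0,1],[0,0,0,-0.2,0,0,1]],
])

```text
time: 7.82
position: [0.4609, 0.0072, 0.1231]
tcp_rot: [0.0, 1.0, 0.027, -0.0]
contact_force: [-0.7, -0.3, -7.5]
width: 0.029
gripper_force: 71.3
```

```bash
python3 c.py '[[0.7,0],[-0.3,0],[-0.2,0],[-0.1,0],[-0.2,0]]' '[[0,0,0,0],[0,0,0,0],[0,0,0,0],[0,0,0,0],[0,0,0,0]]'
```

```text
pred [np.float64(-0.0001), np.float64(-0.0008)] meas [-0.0146 -0.0153] est [-0.018 -0.036] roll -0.0002 t 7.92 yaw 0.055 piv [0.5907 0.0144 0.0846]
plan ax [ 1.7 -0.6 -0.4 -0.2 -0.3] peak th 0.022 phi [1.7 1.1 0.7 0.5 0.2] end [0.006 0.006] later [0.022 0.042]
[0.4609 0.0073 0.1231] [-0.0244 -0.0242 -0.0277]
```

step_arm([
  [[0,0,0,1.8,0,0,1],[0,0,0,-0.5,0,0,1],[0,0,0,-0.4,0,0,1],[0,0,0,-0.3,0,0,1],[0,0,0,-0.3,0,0,1]],
])

```text
time: 8.55
position: [0.4609, 0.0073, 0.1231]
tcp_rot: [-0.002, 1.0, 0.027, -0.0]
contact_force: [-0.5, -0.6, -6.8]
width: 0.0295
gripper_force: 71.3
```

```bash
python3 c.py '[[1.8,0],[-0.5,0],[-0.4,0],[-0.3,0],[-0.3,0]]' '[[0,0,0,0],[0,0,0,0],[0,0,0,0],[0,0,0,0],[0,0,0,0]]' -0.006
```

```text
pred [np.float64(0.0144), np.float64(0.0151)] meas [-0.0026 -0.004 ] est [-0.004 -0.007] roll 0.0049 t 8.65 yaw 0.055 piv [0.5907 0.0147 0.0846]
plan ax [ 0.2 -0.2 -0.1 -0.1 -0.1] peak th 0.009 phi [ 0.5  0.3  0.2  0.1 -0. ] end [-0.003 -0.01 ] later [-0.009 -0.014]
[0.4609 0.0074 0.1231] [-0.0105 -0.0096 -0.0114]
```

step_arm([
  [[0,0,0,1.0,0,0,1],[0,0,0,-0.3,0,0,1],[0,0,0,-0.2,0,0,1],[0,0,0,-0.2,0,0,1],[0,0,0,-0.4,0,0,1]],
])

```text
time: 9.28
position: [0.4609, 0.0072, 0.1231]
tcp_rot: [-0.002, 1.0, 0.027, -0.0]
contact_force: [-0.5, 0.5, -8.3]
width: 0.0291
gripper_force: 71.3
```

```bash
python3 c.py '[[1.0,0],[-0.3,0],[-0.2,0],[-0.2,0],[-0.4,0]]' '[[0,0,0,0],[0,0,0,0],[0,0,0,0],[0,0,0,0],[0,0,0,0]]' -0.001
```

```text
pred [np.float64(0.0332), np.float64(0.035)] meas [0.0125 0.0141] est [0.014 0.014] roll 0.0031 t 9.38 yaw 0.055 piv [0.5907 0.0146 0.0846]
plan ax [-1.3  0.4  0.3  0.1  0.2] peak th 0.015 phi [-1.1 -0.7 -0.4 -0.3 -0.1] end [-0.003 -0.003] later [-0.012 -0.024]
[0.4609 0.0074 0.1231] [0.0127 0.0134 0.0125]
```

step_arm([
  [[0,0,0,-1.3,0,0,1],[0,0,0,0.4,0,0,1],[0,0,0,0.3,0,0,1],[0,0,0,0.1,0,0,1],[0,0,0,0.3,0,0,1]],
])

```text
time: 10.0
position: [0.461, 0.0071, 0.1231]
tcp_rot: [-0.0, 1.0, 0.027, 0.0]
contact_force: [0.5, -0.0, -6.6]
width: 0.0292
gripper_force: 71.3
```

```bash
python3 c.py '[[-1.3,0],[0.4,0],[0.3,0],[0.1,0],[0.3,0]]' '[[0,0,0,0],[0,0,0,0],[0,0,0,0],[0,0,0,0],[0,0,0,0]]' -0.001
```

```text
pred [np.float64(-0.003), np.float64(-0.0024)] meas [-0.0091 -0.0105] est [-0.01  -0.005] roll 0.0003 t 10.1 yaw 0.054 piv [0.5907 0.0142 0.0846]
plan ax [ 0.8 -0.3 -0.2 -0.1 -0.2] peak th 0.01 phi [0.8 0.5 0.3 0.2 0. ] end [ 0.001 -0.006] later [0.001 0.002]
[0.461  0.0071 0.1231] [-0.0113 -0.0116 -0.0126]
```

step_arm([
  [[0,0,0,1.0,0,0,1],[0,0,0,-0.3,0,0,1],[0,0,0,-0.3,0,0,1],[0,0,0,-0.1,0,0,1],[0,0,0,-0.3,0,0,1]],
])

```text
time: 10.72
position: [0.4609, 0.0073, 0.1231]
tcp_rot: [0.0, 1.0, 0.027, -0.0]
contact_force: [0.9, 0.3, -7.2]
width: 0.0294
gripper_force: 71.3
```

```bash
python3 c.py '[[1.0,0],[-0.3,0],[-0.3,0],[-0.1,0],[-0.3,0]]' '[[0,0,0,0],[0,0,0,0],[0,0,0,0],[0,0,0,0],[0,0,0,0]]' 0.001
```

```text
pred [np.float64(0.0095), np.float64(0.0094)] meas [0.0028 0.0013] est [ 0.001 -0.009] roll -0.0003 t 10.82 yaw 0.055 piv [0.5907 0.0145 0.0846]
plan ax [-0.  0.  0.  0.  0.] peak th 0.001 phi [-0. -0. -0. -0. -0.] end [ 0.    -0.001] later [-0.    -0.001]
[0.4609 0.0074 0.1231] [0.0028 0.0017 0.0013]
```

step_arm([
  [[0,0,0,0,0,0,1],[0,0,0,0,0,0,1],[0,0,0,0,0,0,1],[0,0,0,0,0,0,1],[0,0,0,0,0,0,1]],
])

```text
time: 11.45
position: [0.4609, 0.0072, 0.1231]
tcp_rot: [-0.0, 1.0, 0.027, 0.0]
contact_force: [1.0, 0.2, -7.5]
width: 0.0289
gripper_force: 71.3
```

```bash
python3 c.py '[[0,0],[0,0],[0,0],[0,0],[0,0]]' '[[0,0,0,0],[0,0,0,0],[0,0,0,0],[0,0,0,0],[0,0,0,0]]' 0.001
```

```text
pred [np.float64(0.0002), np.float64(0.0002)] meas [-0.0012 -0.0008] est [-0.001 -0.003] roll 0.0 t 11.55 yaw 0.055 piv [0.5907 0.0143 0.0846]
plan ax [ 0.1 -0.  -0.  -0.  -0. ] peak th 0.013 phi [0.1 0.1 0.1 0.1 0.1] end [0.003 0.01 ] later [0.013 0.024]
[0.4609 0.0072 0.1231] [ 0.0004  0.     -0.001 ]
```

Very steady. One more hold stretch, then the dock leg.

step_arm([
  [[0,0,0,0,0,0,1],[0,0,0,0,0,0,1],[0,0,0,0,0,0,1],[0,0,0,0,0,0,1],[0,0,0,0,0,0,1]],
])

```text
time: 12.18
position: [0.4609, 0.0072, 0.1231]
tcp_rot: [0.0, 1.0, 0.027, 0.0]
contact_force: [-0.5, -0.1, -7.4]
width: 0.0294
gripper_force: 71.3
```

```bash
python3 c.py '[[0,0],[0,0],[0,0],[0,0],[0,0]]' '[[0,0,0,0],[0,0,0,0],[0,0,0,0],[0,0,0,0],[0,0,0,0]]' 0.001
```

```text
pred [np.float64(-0.0032), np.float64(-0.0034)] meas [-0.0037 -0.0056] est [-0.005 -0.008] roll -0.0 t 12.28 yaw 0.055 piv [0.5907 0.0143 0.0846]
plan ax [ 0.5 -0.2 -0.1 -0.  -0.1] peak th 0.012 phi [0.5 0.3 0.2 0.2 0.1] end [0.003 0.006] later [0.012 0.022]
[0.4609 0.0072 0.1231] [-0.0047 -0.0046 -0.0057]
```

step_arm([
  [[-1.3,0,0,0.5,0,0,1],[-2.0,0,0,-0.2,0,0,1],[-2.4,0,0,-0.1,0,0,1],[-2.0,0,0,-0.1,0,0,1],[-1.3,0,0,-0.1,0,0,1]],
])

```text
time: 12.9
position: [0.3687, 0.0022, 0.1229]
tcp_rot: [-0.0, 1.0, 0.027, -0.001]
contact_force: [-0.9, -1.3, -7.3]
width: 0.0291
gripper_force: 71.3
```

```bash
python3 c.py '[[0.5,0],[-0.2,0],[-0.1,0],[-0.1,0],[-0.1,0]]' '[[0,-0.6,0,0],[0,-1.6,0,0],[0,-2.6,0,0],[0,-1.6,0,0],[0,-0.6,0,0]]' 0.001
```

```text
pred [np.float64(0.0011), np.float64(0.0009)] meas [-0.0014 -0.0014] est [-0.002 -0.008] roll 0.0002 t 13.0 yaw 0.054 piv [0.4966 0.0092 0.0837]
plan ax [-1.7 -1.1  0.9  2.3  0.3] peak th 0.02 phi [-1.7 -2.8 -1.9  0.4  0.7] end [ 0.002 -0.135] later [-0.004  0.026]
[0.3685 0.0022 0.1229] [-0.0002 -0.0007 -0.0021]
```

step_arm([
  [[0,-0.6,0,-1.7,0,0,1],[0,-1.6,0,-1.1,0,0,1],[0,-2.6,0,0.9,0,0,1],[0,-1.6,0,2.3,0,0,1],[0,-0.6,0,0.3,0,0,1]],
])

```text
time: 13.62
position: [0.3687, 0.0429, 0.1215]
tcp_rot: [-0.019, 0.999, 0.043, -0.001]
contact_force: [-0.8, -0.0, -7.6]
width: 0.0289
gripper_force: 71.3
```

```bash
python3 c.py '[[-1.7,-0.6],[-1.1,-1.6],[0.9,-2.6],[2.3,-1.6],[0.3,-0.6]]' '[[0,-0.6,0,0],[0,-1.6,0,0],[0,-2.6,0,0],[0,-1.6,0,0],[0,-0.6,0,0]]' 0.001
```

```text
pred [np.float64(0.0126), np.float64(0.0085)] meas [0.0191 0.02  ] est [ 0.012 -0.12 ] roll 0.0377 t 13.72 yaw 0.086 piv [0.4981 0.0555 0.083 ]
plan ax [-3.  -1.3  0.8  2.2 -0. ] peak th 0.024 phi [-0.8 -2.1 -1.3  0.9  0.9] end [ 0.007 -0.132] later [0.013 0.059]
[0.3687 0.0425 0.1215] [0.0223 0.0197 0.0231]
```

Run:
```python
from h import *
s=ctrl.observe(); print(s['joint_pos'].round(3),s['qvel'].round(3),s['position'],s['tcp_rot'],s['contact_force'])
```

```text
[ 0.084  0.103 -0.695  0.773  0.037  3.14 ] [-0.004 -0.001  0.    -0.002 -0.01   0.001] [0.36874562 0.04254841 0.12154167] [-1.84313627e-02  9.98913371e-01  4.27981371e-02 -8.25881415e-04] [-0.09703592 -0.455124   -6.78823298]
```

The wrist joint hit its range (q6 = 3.14): with this grasp the dock yaw can't be reached. The carrier has to go back to the stand, where the mast is held, be regripped with a half turn, and then go to the dock.

Run:
```python
from bal import *
S=json.load(open("st.json"))
plan([.013,-.06],S['phi'],[[0,y,0,0] for y in (.6,1.6,2.8,1.8,.6)])
plan([.018,0],S['phi'],[[0,y,0,0] for y in (.6,1.6,2.8,1.8,.6)])
```

```text
plan ax [ 0.2  1.1 -0.9 -2.7 -0.7] peak th 0.024 phi [ 2.4  3.5  2.6 -0.1 -0.8] end [-0.006  0.118] later [-0.015 -0.06 ]
plan ax [-0.6  1.4 -0.7 -2.6 -0.5] peak th 0.025 phi [ 1.6  3.   2.3 -0.3 -0.8] end [-0.006  0.127] later [-0.012 -0.056]
```

step_arm([
  [[0,0.6,0,-0.4,0,0,1],[0,1.6,0,1.3,0,0,1],[0,2.6,0,-0.8,0,0.9,1],[0,1.6,0,-2.6,0,0.9,1],[0,0.6,0,-0.5,0,0,1]],
])

```text
time: 14.35
position: [0.3741, -0.0278, 0.1189]
tcp_rot: [0.008, 1.0, 0.027, -0.0]
contact_force: [-0.0, 0.0, -7.2]
width: 0.0295
gripper_force: 71.4
```

```bash
python3 - <<'E'
from bal import *
S=json.load(open("st.json")); S['x']=[.018,-.02]; json.dump(S,open("st.json","w"))
E
python3 c.py '[[-0.4,0.6],[1.3,1.6],[-0.8,2.8],[-2.6,1.8],[-0.5,0.6]]' '[[0,0.8,0,0],[0,2.0,0,0],[0,3.2,0,0],[0,2,0,0],[0,0.8,0,0]]' 0.001
```

```text
pred [np.float64(-0.0164), np.float64(-0.0123)] meas [0.0012 0.0068] est [0.015 0.158] roll -0.016 t 14.45 yaw 0.053 piv [ 0.5039 -0.0217  0.0803]
plan ax [ 0.6  2.2 -0.5 -2.5  0.1] peak th 0.028 phi [-0.3  1.9  1.4 -1.1 -1. ] end [-0.003  0.188] later [ 0.001 -0.043]
[ 0.3741 -0.0274  0.1189] [0.0075 0.0081 0.004 ]
```

step_arm([
  [[0,0.8,-0.1,0.6,0,0,1],[0,2.0,-0.1,2.2,0,0,1],[0,3.2,-0.1,-0.5,0,0,1],[0,2.0,-0.1,-2.5,0,0,1],[0,0.8,0,0.1,0,0,1]],
])

```text
time: 15.08
position: [0.3789, -0.1155, 0.1218]
tcp_rot: [0.008, 1.0, 0.027, -0.0]
contact_force: [-0.1, 0.8, -8.0]
width: 0.029
gripper_force: 71.6
```

```bash
python3 c.py '[[0.6,0.8],[2.2,2.0],[-0.5,3.2],[-2.5,2.0],[0.1,0.8]]' '[[0,0.9,0,0],[0,2.1,0,0],[0,3.3,0,0],[0,2.1,0,0],[0,0.9,0,0]]' 0.001
```

```text
pred [np.float64(-0.0189), np.float64(-0.013)] meas [-0.028  -0.0199] est [-0.012  0.174] roll -0.0169 t 15.18 yaw 0.053 piv [ 0.5089 -0.1098  0.0832]
plan ax [ 2.9  1.3 -1.1 -2.8 -0.4] peak th 0.026 phi [ 1.9  3.2  2.1 -0.7 -1.1] end [-0.005  0.182] later [-0.005 -0.056]
[ 0.379  -0.1154  0.1218] [-0.0189 -0.0189 -0.0272]
```

step_arm([
  [[0,0.9,0,2.9,0,0,1],[0,2.1,0,1.3,0,0,1],[0,3.3,0,-1.1,0,0,1],[0,2.1,0,-2.8,0,0,1],[0,0.9,0,-0.4,0,0,1]],
])

```text
time: 15.8
position: [0.3838, -0.2076, 0.1185]
tcp_rot: [0.009, 1.0, 0.027, -0.0]
contact_force: [-0.8, 0.3, -7.5]
width: 0.0292
gripper_force: 71.7
```

```bash
python3 c.py '[[2.9,0.9],[1.3,2.1],[-1.1,3.3],[-2.8,2.1],[-0.4,0.9]]' '[[0,0.2,0,0],[0,0.3,0,0],[0,0.3,0,0],[0,0.3,0,0],[0,0.1,0,0]]' 0.001
```

```text
pred [np.float64(-0.0188), np.float64(-0.0145)] meas [-0.029  -0.0252] est [-0.017  0.164] roll -0.0186 t 15.9 yaw 0.054 piv [ 0.5138 -0.202   0.0799]
plan ax [ 1.2 -0.  -0.2 -0.2  0.1] peak th 0.017 phi [ 0.1  0.1 -0.1 -0.3 -0.2] end [-0.003  0.024] later [-0.006 -0.016]
[ 0.3839 -0.2076  0.1186] [-0.0235 -0.025  -0.0313]
```

step_arm([
  [[0.4,0.2,0,1.2,0,0,1],[0.4,0.3,0,0,0,0,1],[0.4,0.3,0,-0.2,0,0,1],[0.4,0.3,0,-0.2,0,0,1],[0.4,0.1,0,0.1,0,0,1]],
])

```text
time: 16.52
position: [0.4048, -0.2187, 0.1186]
tcp_rot: [0.001, 1.0, 0.027, -0.001]
contact_force: [0.0, 0.2, -6.6]
width: 0.0293
gripper_force: 71.7
```

```bash
python3 c.py '[[1.2,0.2],[0,0.3],[-0.2,0.3],[-0.2,0.3],[0.1,0.1]]' '[[2,0,0,0],[2,0,0,0],[2,0,0,0],[2,0,0,0],[2,0,0,0]]' 0.001
```

```text
pred [np.float64(-0.0048), np.float64(-0.0039)] meas [-0.0044 -0.0036] est [-0.002  0.024] roll -0.0031 t 16.62 yaw 0.054 piv [ 0.5353 -0.212   0.0802]
plan ax [0.1 0.  0.  0.  0. ] peak th 0.009 phi [-0.1 -0.1 -0.1 -0.1 -0.1] end [-0.002 -0.007] later [-0.009 -0.017]
[ 0.4052 -0.2189  0.1187] [-0.0021 -0.0032 -0.0139]
```

step_arm([
  [[1.3,0,0,0.1,0,0,1],[2.2,0.1,0,0,0,0,1],[2.7,0,0,0,0,0,1],[2.2,0,0,0,0,0,1],[1.3,0,0,0,0,0,1]],
])

```text
time: 17.25
position: [0.5033, -0.2144, 0.1184]
tcp_rot: [0.001, 1.0, 0.027, -0.0]
contact_force: [0.2, -0.7, -7.5]
width: 0.0289
gripper_force: 71.6
```

```bash
python3 c.py '[[0.1,0],[0,0.1],[0,0],[0,0],[0,0]]' '[[0,0,1,0],[0,0,1,0],[0,0,1,0],[0,0,1,0],[0,0,0,0]]' 0.001
```

```text
pred [np.float64(-0.0027), np.float64(-0.003)] meas [0.0067 0.007 ] est [0.007 0.008] roll -0.0016 t 17.35 yaw 0.055 piv [ 0.6347 -0.2074  0.0803]
plan ax [-0.6  0.3  0.2  0.1  0.1] peak th 0.008 phi [-0.7 -0.4 -0.2 -0.1  0. ] end [0.003 0.009] later [0.008 0.012]
[ 0.5032 -0.2145  0.1184] [ 0.0115  0.0045 -0.0045]
```

step_arm([
  [[0,0,0.8,-0.6,0,0,1],[0,0,1.2,0.3,0,0,1],[0,0,1.2,0.2,0,0,1],[0,0,0.9,0.1,0,0,1],[0,0,0.2,0.1,0,0,1]],
])

```text
time: 17.98
position: [0.5006, -0.2147, 0.0747]
tcp_rot: [-0.001, 1.0, 0.027, -0.001]
contact_force: [-1.4, 0.6, -5.0]
width: 0.029
gripper_force: 72.0
```

step_arm([
  [[0,0,0,0,0,0,-1],[0,0,0,0,0,0,-1],[0,0,0,0,0,0,-1],[0,0,0,0,0,0,-1]],
])

```text
time: 18.48
position: [0.5018, -0.2149, 0.0761]
tcp_rot: [0.0, 1.0, 0.027, 0.0]
contact_force: [0.4, -1.2, -0.4]
width: 0.0853
gripper_force: 0.0
```

step_arm([
  [[0,0,0,0,0,-10,-1],[0,0,0,0,0,-10,-1],[0,0,0,0,0,-10,-1],[0,0,0,0,0,-10,-1],[0,0,0,0,0,-10,-1]],
])

```text
time: 19.1
position: [0.5015, -0.2148, 0.0757]
tcp_rot: [-0.0, 0.893, 0.449, -0.0]
contact_force: [-0.0, 0.0, 0.0]
width: 0.0857
gripper_force: 0.0
```

step_arm([
  [[0,0,0,0,0,-10,-1],[0,0,0,0,0,-10,-1],[0,0,0,0,0,-10,-1],[0,0,0,0,0,-10,-1],[0,0,0,0,0,-10,-1]],
])

```text
time: 19.73
position: [0.5015, -0.2148, 0.0757]
tcp_rot: [-0.0, 0.62, 0.785, -0.0]
contact_force: [-0.2, -0.7, 0.4]
width: 0.0851
gripper_force: 0.0
```

step_arm([
  [[0,0,0,0,0,-10,-1],[0,0,0,0,0,-10,-1],[0,0,0,0,0,-10,-1],[0,0,0,0,0,-10,-1],[0,0,0,0,0,-10,-1]],
])

```text
time: 20.35
position: [0.5014, -0.2148, 0.0757]
tcp_rot: [-0.0, 0.23, 0.973, 0.0]
contact_force: [0.4, 0.1, -1.2]
width: 0.0856
gripper_force: 0.0
```

step_arm([
  [[0,0,0,0,0,-10,-1],[0,0,0,0,0,-10,-1],[0,0,0,0,0,-10,-1]],
])

```text
time: 20.72
position: [0.5015, -0.2148, 0.0757]
tcp_rot: [-0.0, -0.03, 1.0, 0.0]
contact_force: [-0.9, 0.3, 0.4]
width: 0.0853
gripper_force: 0.0
```

step_arm([
  [[0,0,0,0,0,0,1],[0,0,0,0,0,0,1],[0,0,0,0,0,0,1],[0,0,0,0,0,0,1],[0,0,0,0,0,0,1]],
], newtons=70)

```text
time: 21.35
position: [0.5015, -0.2147, 0.0758]
tcp_rot: [-0.0, -0.027, 1.0, 0.0]
contact_force: [-0.5, 0.8, 3.0]
width: 0.0293
gripper_force: 70.8
```

```bash
python3 - <<'E'
s=open("h.py").read()
s=s.replace("np.diag([1,-1,-1.])","np.diag([-1,1,-1.])"); open("h.py","w").write(s)
E
rm -f st.json; python3 c.py '[]' '[[0,0,0,0],[0,0,0,0],[0,0,0,0],[0,0,0,0],[0,0,0,0]]' 0.001; python3 -c "
from h import *
print(ctrl.observe()['joint_pos'])"
```

```text
meas [0.0787 0.0795] est [0.079 0.   ] roll 0.0006 t 21.45 yaw 0.054 piv [ 0.6313 -0.2077  0.0372]
plan ax [-6.4  2.5  1.7  0.6  1.3] peak th 0.08 phi [-6.4 -3.9 -2.2 -1.6 -0.3] end [-0.004  0.034] later [-0.011 -0.029]
[ 0.5015 -0.2147  0.0757] [0.0832 0.0778 0.0713]
[-4.04630084e-01  4.21755940e-01 -3.72109845e-01  7.77791286e-01
  2.47922950e-04 -4.58177673e-01]
```

step_arm([
  [[0,0,-1.0,0,0,0,1],[0,0,-1.2,6.4,0,0,1],[0,0,-1.2,-2.5,0,0,1],[0,0,-1.0,-1.7,0,0,1],[0,0,-0.6,-0.6,0,0,1]],
])

```text
time: 22.08
position: [0.5005, -0.2125, 0.1251]
tcp_rot: [-0.001, -0.027, 1.0, -0.013]
contact_force: [0.4, 0.4, -7.5]
width: 0.0293
gripper_force: 72.2
```

```bash
sed -i 's/^Z0=.*/Z0=.0757/' h.py; python3 c.py '[[0,0],[-6.4,0],[2.5,0],[1.7,0],[0.6,0]]' '[[0,0,0,0],[0,0,0,0],[0,0,0,0],[0,0,0,0],[0,0,0,0]]' 0.001
```

```text
pred [np.float64(0.0226), np.float64(0.0241)] meas [-0.0538 -0.0583] est [-0.064 -0.132] roll -0.0271 t 22.18 yaw 0.053 piv [ 0.6308 -0.207   0.0859]
plan ax [ 6.7 -2.  -1.5 -0.5 -1. ] peak th 0.07 phi [5.1 3.1 1.6 1.1 0.1] end [ 0.001 -0.033] later [0.    0.007]
[ 0.5011 -0.2128  0.1254] [-0.0563 -0.0583 -0.0705]
```

step_arm([
  [[0,0,0,-6.3,0,0,1],[0,0,0,2.0,0,0,1],[0,0,0,1.4,0,0,1],[0,0,0,0.5,0,0,1],[0,0,0,0.9,0,0,1]],
])

```text
time: 22.8
position: [0.5011, -0.2119, 0.1255]
tcp_rot: [-0.001, -0.027, 1.0, -0.001]
contact_force: [-0.5, -0.2, -7.4]
width: 0.0291
gripper_force: 72.8
```

```bash
python3 c.py '[[6.3,0],[-2.0,0],[-1.4,0],[-0.5,0],[-0.9,0]]' '[[0,0,0,0],[0,0,0,0],[0,0,0,0],[0,0,0,0],[0,0,0,0]]' 0.001
```

```text
pred [np.float64(-0.0139), np.float64(-0.0181)] meas [0.1077 0.1127] est [0.119 0.142] roll -0.0025 t 22.9 yaw 0.055 piv [ 0.6309 -0.2046  0.0857]
plan ax [-10.4   4.1   2.8   1.1   2.1] peak th 0.125 phi [-10.5  -6.4  -3.6  -2.5  -0.4] end [-0.003  0.061] later [-0.009 -0.034]
[ 0.5012 -0.2118  0.1256] [0.1178 0.1096 0.1104]
```

Run:
```python
from bal import *
S=json.load(open("st.json"))
for x in ([.115,.09],[.119,.142]):
  for reg in(8,30):
    plan(x,S['phi'],[[0,0,0,0],[0,.1,0,0],[0,.1,0,0],[0,.1,0,0],[0,.1,0,0]],reg=reg)
```

```text
plan ax [-9.7  3.9  2.6  1.   1.8] peak th 0.119 phi [-9.8 -5.9 -3.3 -2.3 -0.5] end [-0.007  0.06 ] later [-0.02  -0.056]
plan ax [-5.4 -1.1  0.9  1.9  2.8] peak th 0.12 phi [-5.5 -6.6 -5.7 -3.8 -1. ] end [0.004 0.088] later [-0.009 -0.061]
plan ax [-10.3   4.2   2.8   1.1   2. ] peak th 0.125 phi [-10.4  -6.2  -3.4  -2.3  -0.3] end [0.003 0.092] later [0.014 0.006]
plan ax [-5.8 -1.2  1.   2.1  3. ] peak th 0.126 phi [-5.9 -7.1 -6.1 -4.  -1. ] end [0.005 0.099] later [-0.004 -0.053]
```

step_arm([
  [[0,0,0,5.4,0,0,1],[0,-0.1,0,1.1,0,0,1],[0,-0.1,0,-0.9,0,0,1],[0,-0.1,0,-1.9,0,0,1],[0,-0.1,0,-2.8,0,0,1]],
])

```text
time: 23.52
position: [0.5017, -0.2172, 0.126]
tcp_rot: [-0.0, -0.027, 1.0, -0.007]
contact_force: [-0.1, -0.0, -7.4]
width: 0.0292
gripper_force: 72.8
```

```bash
python3 c.py '[[-5.4,0],[-1.1,0.1],[0.9,0.1],[1.9,0.1],[2.8,0.1]]' '[[0,0,0,0],[0,0,0,0],[0,0,0,0],[0,0,0,0],[0,0,0,0]]' 0.001
python3 - <<'E'
from bal import *
S=json.load(open("st.json"));plan(S['x'],S['phi'],[[0,0,0,0]]*5,reg=30)
E
```

```text
pred [np.float64(0.0117), np.float64(0.0189)] meas [0.0252 0.0307] est [0.04  0.144] roll -0.0146 t 23.62 yaw 0.052 piv [ 0.6318 -0.2124  0.0862]
plan ax [-3.8  1.7  1.2  0.5  1. ] peak th 0.046 phi [-4.6 -2.9 -1.7 -1.2 -0.2] end [-0.004  0.024] later [-0.011 -0.028]
[ 0.502  -0.2186  0.1259] [0.034  0.0293 0.0185]
plan ax [-2.  -0.3  0.5  0.9  1.3] peak th 0.047 phi [-2.8 -3.1 -2.6 -1.7 -0.4] end [0.005 0.039] later [ 0.004 -0.014]
```

step_arm([
  [[0,0,0,2.2,0,0,1],[0,0.1,0,0.3,0,0,1],[0,0.1,0,-0.5,0,0,1],[0,0.1,0,-1.0,0,0,1],[0,0,0,-1.4,0,0,1]],
])

```text
time: 24.25
position: [0.5014, -0.2134, 0.1258]
tcp_rot: [-0.0, -0.027, 1.0, -0.004]
contact_force: [-0.0, -0.4, -6.9]
width: 0.029
gripper_force: 72.9
```

```bash
python3 c.py '[[-2.2,0],[-0.3,-0.1],[0.5,-0.1],[1.0,-0.1],[1.4,0]]' '[[0,0,0,0],[0,0,0,0],[0,0,0,0],[0,0,0,0],[0,0,0,0]]' 0.001
```

```text
pred [np.float64(-0.0056), np.float64(-0.0034)] meas [-0.0144 -0.0165] est [-0.014  0.008] roll -0.0087 t 24.35 yaw 0.053 piv [ 0.6314 -0.2075  0.0859]
plan ax [ 1.3 -0.3 -0.2 -0.1 -0.1] peak th 0.014 phi [0.8 0.5 0.3 0.2 0.1] end [0.004 0.006] later [0.013 0.025]
[ 0.5016 -0.2143  0.1257] [-0.014  -0.0169 -0.0287]
```

step_arm([
  [[1.6,0,0,-1.4,0,0,1],[2.6,0,0,0.3,0,0,1],[3.1,0,0,0.2,0,0,1],[2.6,0,0,0.2,0,0,1],[1.6,0,0,0.1,0,0,1]],
])

```text
time: 24.98
position: [0.3839, -0.2194, 0.1257]
tcp_rot: [-0.001, -0.026, 1.0, 0.001]
contact_force: [-0.1, 0.7, -8.2]
width: 0.029
gripper_force: 72.9
```

```bash
python3 c.py '[[1.4,0],[-0.3,0],[-0.2,0],[-0.2,0],[-0.1,0]]' '[[0,-0.8,0,0],[0,-2.2,0,0],[0,-3.4,0,0],[0,-2.2,0,0],[0,-0.8,0,0]]' 0.001
```

```text
pred [np.float64(0.0074), np.float64(0.0078)] meas [0.0269 0.0286] est [0.031 0.046] roll 0.0017 t 25.07 yaw 0.052 piv [ 0.5117 -0.2122  0.0852]
plan ax [-5.4 -0.3  2.   3.4  1. ] peak th 0.035 phi [-5.3 -5.6 -3.6 -0.2  0.8] end [-0.    -0.169] later [-0.013  0.016]
[ 0.3839 -0.2193  0.1256] [0.032  0.0273 0.0191]
```

step_arm([
  [[0,0.8,0,5.4,0,0,1],[0,2.2,0,0.3,0,0,1],[0,3.4,0,-2.0,0,0,1],[0,2.2,0,-3.4,0,0,1],[0,0.8,0,-1.0,0,0,1]],
])

```text
time: 25.7
position: [0.3824, -0.1258, 0.1191]
tcp_rot: [-0.0, -0.027, 1.0, 0.006]
contact_force: [-0.1, -1.2, -7.6]
width: 0.0294
gripper_force: 72.8
```

```bash
python3 c.py '[[-5.4,-0.8],[-0.3,-2.2],[2.0,-3.4],[3.4,-2.2],[1.0,-0.8]]' '[[0,-0.8,0,0],[0,-2.2,0,0],[0,-3.4,0,0],[0,-2.2,0,0],[0,-0.8,0,0]]' 0.001
```

```text
pred [np.float64(0.0126), np.float64(0.0082)] meas [0.0098 0.0022] est [-0.005 -0.177] roll 0.0136 t 25.8 yaw 0.055 piv [ 0.5122 -0.118   0.0794]
plan ax [-1.3 -2.   0.7  2.9  0. ] peak th 0.032 phi [-0.5 -2.5 -1.8  1.1  1.1] end [ 0.006 -0.188] later [0.006 0.057]
[ 0.3823 -0.1264  0.1191] [ 0.0038  0.0025 -0.0047]
```

step_arm([
  [[0,0.8,-0.2,1.3,0,0,1],[0,2.2,-0.3,2.0,0,0,1],[0,3.4,-0.3,-0.7,0,0,1],[0,2.2,-0.2,-2.9,0,0,1],[0,0.8,0,0,0,0,1]],
])

```text
time: 26.42
position: [0.3766, -0.0318, 0.127]
tcp_rot: [-0.0, -0.027, 1.0, 0.008]
contact_force: [0.1, -0.8, -7.5]
width: 0.0289
gripper_force: 72.8
```

```bash
python3 c.py '[[-1.3,-0.8],[-2.0,-2.2],[0.7,-3.4],[2.9,-2.2],[0,-0.8]]' '[[0,-0.8,0,0],[0,-2.2,0,0],[0,-3.4,0,0],[0,-2.2,0,0],[0,-0.8,0,0]]' 0.001
```

```text
pred [np.float64(0.0217), np.float64(0.0154)] meas [0.0194 0.0123] est [ 0.003 -0.193] roll 0.0172 t 26.52 yaw 0.055 piv [ 0.5063 -0.0236  0.0872]
plan ax [-2.  -1.9  0.9  2.9  0.1] peak th 0.026 phi [-1.  -2.9 -2.   0.9  1. ] end [-0.002 -0.199] later [-0.015  0.021]
[ 0.3765 -0.032   0.1268] [0.014  0.0126 0.0099]
```

step_arm([
  [[0,0.8,0,2.0,0,0,1],[0,2.7,-0.1,1.9,0,2,1],[0,3.9,-0.1,-0.9,0,2,1],[0,2.7,0,-2.9,0,2,1],[0,0.8,0,-0.1,0,0,1]],
])

```text
time: 27.15
position: [0.3749, 0.0768, 0.1256]
tcp_rot: [0.002, 0.025, 1.0, 0.008]
contact_force: [0.2, -0.1, -7.8]
width: 0.029
gripper_force: 72.9
```

```bash
python3 c.py '[[-2.0,-0.8],[-1.9,-2.2],[0.9,-3.4],[2.9,-2.2],[0.1,-0.8]]' '[[0,-0.8,0,0],[0,-2.2,0,0],[0,-3.4,0,0],[0,-2.2,0,0],[0,-0.8,0,0]]' 0.001
```

```text
pred [np.float64(0.0154), np.float64(0.0087)] meas [0.0252 0.0143] est [ 0.007 -0.186] roll 0.0174 t 27.25 yaw -0.05 piv [0.505  0.0714 0.0863]
plan ax [-2.3 -1.7  1.   2.9  0.1] peak th 0.031 phi [-1.3 -3.  -2.   0.9  1. ] end [ 0.005 -0.189] later [0.001 0.047]
[0.375  0.0765 0.1256] [0.0166 0.0139 0.014 ]
```

step_arm([
  [[0,0.8,0,2.3,0,0,1],[0,2.2,0,1.7,0,0,1],[0,3.4,0,-1.0,0,0,1],[0,2.2,0,-2.9,0,0,1],[0,0.8,0,-0.1,0,0,1]],
])

```text
time: 27.88
position: [0.3797, 0.1699, 0.1228]
tcp_rot: [0.001, 0.026, 1.0, 0.008]
contact_force: [0.0, -0.6, -7.0]
width: 0.0289
gripper_force: 72.8
```

```bash
python3 c.py '[[-2.3,-0.8],[-1.7,-2.2],[1.0,-3.4],[2.9,-2.2],[0.1,-0.8]]' '[[0,-0.3,0,0],[0,-0.5,0,0],[0,-0.8,0,0],[0,-0.5,0,0],[0,-0.3,0,0]]' 0.001
python3 - <<'E'
# dock re-measured with the scene camera now (level bars at z~.15)
from h import *
p,d=optics.grab_frame("scene"); C=cloud("scene",d); q=C[(C[...,2]>.143)&(C[...,2]<.162)&(C[...,1]>.12)&(C[...,1]<.26)&(C[...,0]>.53)&(C[...,0]<.685)]
for lo,hi in((.54,.565),(.565,.58),(.58,.6),(.6,.62),(.62,.64),(.64,.66),(.66,.685)):
    s=q[(q[:,0]>lo)&(q[:,0]<hi)]; c=(s[:,1].max()+s[:,1].min())/2 if len(s) else 0
    print(lo,len(s),round(c,4),[round(s[(s[:,1]-c)*g>0][:,1].mean(),4) for g in(1,-1)] if len(s)>3 else s)
E
```

```text
pred [np.float64(0.021), np.float64(0.0147)] meas [0.0262 0.0201] est [ 0.011 -0.18 ] roll 0.0172 t 27.98 yaw -0.051 piv [0.5098 0.1647 0.0835]
plan ax [-0.9 -0.4  0.1  0.5 -0. ] peak th 0.011 phi [ 0.1 -0.3 -0.2  0.3  0.3] end [-0.001 -0.062] later [-0.006  0.003]
[0.3797 0.1701 0.1229] [0.0203 0.0219 0.0227]
0.54 14 0.1891 [np.float64(0.2345), np.float64(0.1432)]
0.565 27 0.1892 [np.float64(0.2278), np.float64(0.1492)]
0.58 36 0.1886 [np.float64(0.2175), np.float64(0.1586)]
0.6 30 0.1851 [np.float64(0.2081), np.float64(0.1632)]
0.62 33 0.1845 [np.float64(0.2057), np.float64(0.1628)]
0.64 33 0.1828 [np.float64(0.2056), np.float64(0.161)]
0.66 43 0.1817 [np.float64(0.201), np.float64(0.1617)]
```

step_arm([
  [[-0.3,0.3,0,0.9,0,0,1],[-0.4,0.5,0,0.4,0,0.4,1],[-0.4,0.9,0,-0.1,0,0,1],[-0.4,0.5,0,-0.5,0,0,1],[-0.3,0.3,0,0,0,0,1]],
])

```text
time: 28.65
position: [0.3991, 0.1948, 0.1229]
tcp_rot: [0.001, 0.029, 1.0, 0.003]
contact_force: [0.5, 0.9, -7.7]
width: 0.0294
gripper_force: 72.9
```

```bash
python3 c.py '[[-0.9,-0.3],[-0.4,-0.5],[0.1,-0.8],[0.5,-0.5],[0,-0.3]]' '[[0,0,0,0],[0,0,0,0],[0,0,0,0],[0,0,0,0],[0,0,0,0]]' 0.001
```

```text
pred [np.float64(0.0023), np.float64(-0.0007)] meas [0.0279 0.0282] est [0.027 0.003] roll 0.0062 t 28.75 yaw -0.058 piv [0.5294 0.1879 0.0836]
plan ax [-2.4  0.8  0.6  0.2  0.4] peak th 0.028 phi [-2.  -1.2 -0.6 -0.4 -0. ] end [-0.001  0.013] later [-0.001 -0.004]
[0.3993 0.1949 0.1229] [0.0301 0.0283 0.0315]
```

step_arm([
  [[-1.0,0.1,0,2.5,0,0,1],[-2.0,0.1,0,-0.8,0,0,1],[-2.6,0,0,-0.6,0,0,1],[-2.2,0,0,-0.2,0,0,1],[-1.3,0,0,-0.4,0,0,1]],
])

```text
time: 29.38
position: [0.4918, 0.191, 0.1231]
tcp_rot: [0.002, 0.029, 1.0, -0.001]
contact_force: [-0.0, -0.4, -6.4]
width: 0.0292
gripper_force: 72.8
```

```bash
python3 c.py '[[-2.5,-0.1],[0.8,-0.1],[0.6,0],[0.2,0],[0.4,0]]' '[[0,0,0,0],[0,0,0,0],[0,0,0,0],[0,0,0,0],[0,0,0,0]]' 0.001
```

```text
pred [np.float64(-0.0061), np.float64(-0.0057)] meas [-0.0103 -0.0107] est [-0.011 -0.007] roll -0.0016 t 29.48 yaw -0.059 piv [0.6233 0.1831 0.0841]
plan ax [ 0.9 -0.3 -0.2 -0.1 -0.2] peak th 0.011 phi [0.8 0.5 0.3 0.2 0. ] end [-0.    -0.008] later [-0.002 -0.003]
[0.4917 0.1909 0.1231] [-0.0095 -0.01   -0.0106]
```

step_arm([
  [[0.1,0.1,0.8,-0.9,0,0,1],[0.1,0,1.3,0.3,0,0,1],[0,0,1.3,0.2,0,0,1],[0,0,1.0,0.1,0,0,1],[0,0,0.3,0.2,0,0,1]],
])

```text
time: 30.1
position: [0.4866, 0.1925, 0.0758]
tcp_rot: [-0.0, 0.029, 1.0, -0.001]
contact_force: [-7.3, -3.3, 13.4]
width: 0.0293
gripper_force: 75.4
```

Run:
```python
from h import *
s=ctrl.observe(); print(s['position'],s['contact_force'])
r=look(); print(r[1:7]); cv2.imwrite("pics/dock.png",cv2.resize(r[10][150:290,220:360,::-1],None,fx=4,fy=4))
```

```text
[0.48664212 0.19246969 0.07575923] [-7.33557897 -3.32568276 13.38544808]
(np.float64(-0.00213760201719407), np.float64(-0.0006750590677841042), np.float64(-0.0016303810646996907), np.float64(-0.002083587473920545), np.float64(-0.05749366342691879), array([0.6164057 , 0.18491802, 0.03600404]))
```

View pics/dock.png

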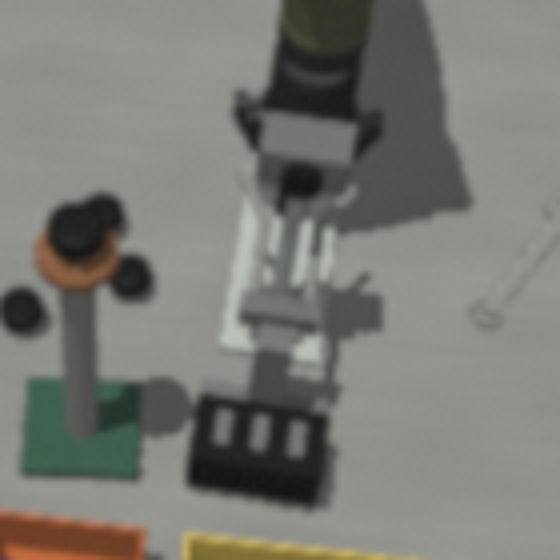

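The carrier stands at the dock with the mast between the bars. Now I'll let go and withdraw.

step_arm([
  [[0,0,0,0,0,0,-1],[0,0,0,0,0,0,-1],[0,0,0,0,0,0,-1],[0,0,0,0,0,0,-1],[0,0,0,0,0,0,-1]],
])

```text
time: 30.78
position: [0.488, 0.1927, 0.0762]
tcp_rot: [0.001, 0.029, 1.0, -0.001]
contact_force: [0.1, -0.2, -1.4]
width: 0.0857
gripper_force: 0.0
```

step_arm([
  [[0,0,-2,0,0,0,-1],[0,0,-4,0,0,0,-1],[0.5,0,-5,0,0,0,-1],[2,0,-4,0,0,0,-1],[2,0,-1,0,0,0,-1]],
])

```text
time: 31.4
position: [0.4437, 0.1962, 0.2387]
tcp_rot: [0.003, 0.029, 1.0, 0.001]
contact_force: [0.5, 0.4, -0.3]
width: 0.0855
gripper_force: 0.0
```

step_arm([
  [[0,0,0,0,0,0,-1],[0,0,0,0,0,0,-1],[0,0,0,0,0,0,-1],[0,0,0,0,0,0,-1],[0,0,0,0,0,0,-1]],
])

```text
time: 32.02
position: [0.4427, 0.1954, 0.2355]
tcp_rot: [0.001, 0.029, 1.0, -0.001]
contact_force: [-0.1, -0.8, 0.4]
width: 0.0852
gripper_force: 0.0
```

step_arm([
  [[0,0,0,0,0,0,-1],[0,0,0,0,0,0,-1],[0,0,0,0,0,0,-1],[0,0,0,0,0,0,-1],[0,0,0,0,0,0,-1]],
])

```text
time: 32.65
position: [0.4426, 0.1955, 0.236]
tcp_rot: [0.001, 0.029, 1.0, -0.001]
contact_force: [0.3, -0.3, -0.0]
width: 0.0852
gripper_force: 0.0
```

Run:
```python
from h import *
p,d=optics.grab_frame("scene"); C=cloud("scene",d)
def head(d):
    C=cloud("scene",d); q=C[(C[...,2]>.272)&(C[...,2]<.295)&(abs(C[...,0]-.62)<.05)&(abs(C[...,1]-.185)<.1)]; return q.min(0).round(3),q.max(0).round(3),q.mean(0).round(4)
print(head(d)); p,d=optics.grab_frame("scene"); print(head(d))
pt,dt=optics.grab_frame("top"); C=cloud("top",dt)
m=lambda a,b,c,e,f,g:C[(C[...,0]>a)&(C[...,0]<b)&(C[...,1]>c)&(C[...,1]<e)&(C[...,2]>f)&(C[...,2]<g)]
q=m(.46,.52,.15,.24,.088,.104); print("handle",q.mean(0)if len(q) else 0); q=m(.38,.48,.13,.26,.036,.056); print("battery",q.mean(0) if len(q) else 0)
a=cv2.resize(pt[95:245,170:350],None,fx=4,fy=4); cv2.imwrite("pics/end.png",a[:,:,::-1])
print(ctrl.observe()['time'],ctrl.observe()['contact_force'])
```

```text
(array([0.594, 0.164, 0.272]), array([0.649, 0.235, 0.288]), array([0.6214, 0.1988, 0.2815]))
(array([0.594, 0.165, 0.272]), array([0.649, 0.236, 0.288]), array([0.6216, 0.1999, 0.2811]))
handle [0.48723956 0.18936543 0.09752842]
battery [0.41961589 0.18549328 0.04780136]
32.8 [ 0.26531967 -0.06947084  0.24169689]
```

View pics/end.png

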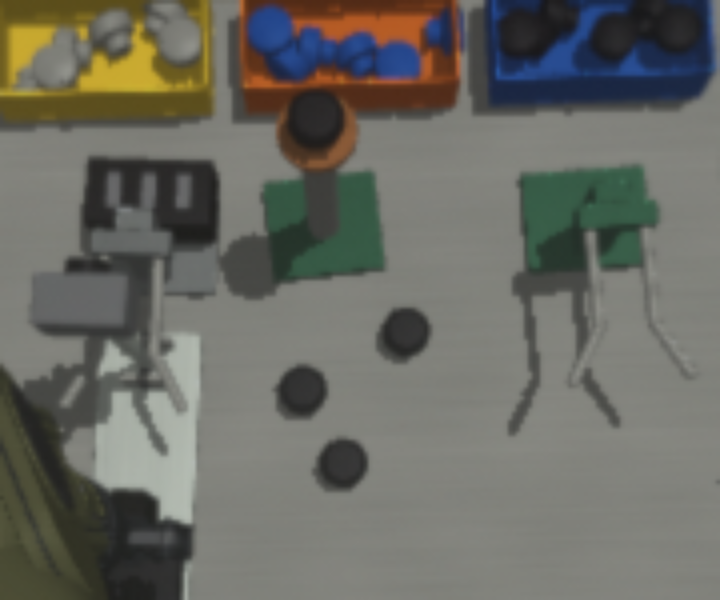

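The end picture shows the carrier at the dock, plate at about (148,420). The mast head at (80,300) leans slightly toward one bar, and the knobs are unmoved. I'll let it settle, then hand in.

step_arm([
  [[0,0,0,0,0,0,-1],[0,0,0,0,0,0,-1],[0,0,0,0,0,0,-1],[0,0,0,0,0,0,-1],[0,0,0,0,0,0,-1]],
])

```text
time: 33.42
position: [0.4426, 0.1955, 0.236]
tcp_rot: [0.001, 0.029, 1.0, -0.001]
contact_force: [-0.1, 0.7, -0.0]
width: 0.0855
gripper_force: 0.0
```

step_arm([
  [[0,0,0,0,0,0,-1],[0,0,0,0,0,0,-1],[0,0,0,0,0,0,-1],[0,0,0,0,0,0,-1],[0,0,0,0,0,0,-1]],
])

```text
time: 34.05
position: [0.4426, 0.1955, 0.236]
tcp_rot: [0.001, 0.029, 1.0, -0.001]
contact_force: [0.0, -0.3, 0.2]
width: 0.0852
gripper_force: 0.0
```

```bash
python3 -c "
from rig import ctrl
print(ctrl.hand_in())"
```

```text
the job is handed in; nothing more can be done
None
```

The job is handed in (no verdict was returned): the lens was held at the viewing point for about 5.8 s, the carrier was re-gripped a half turn round back in the storage stand because the last joint hit its limit, and it now stands released in the charging dock about 5 mm from the measured parking spot.

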